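Clear a jammed adapter from the feed chute

TASK

A black wall adapter is jammed under the blue hood of the feed chute. Nudge it backward, up the chute, until its upper end sticks out beyond the hood, then take it there, draw it clear, lift it out and set it down gently in the blue bin. Do not ram the chute, tip the bin, or disturb the flux bottle and the solder spool.

Things in the scene. Friction and masses are not known exactly. Their poses are not given: they have to be found in the camera images.
- chute: Fixed aluminium feed chute on a dark base plate 215 x 90 mm. Origin on the bench under the hood's lower edge; level +x points up the chute, z up. Its floor rises 10 degrees toward +x, is 60 mm above the bench at the origin, 44 mm wide, and runs from 85 mm below to 140 mm above that edge along the slope. Side rails 5 mm high, 36 mm between them, 42 mm outside; 5 mm lip at the low end.
- hood_low_edge (a point): Point on the chute floor, centre line, under the lower edge of the blue hood. The hood spans the next 36 mm of slope: roof underside 34 mm off the floor, top 38 mm, 60 mm wide, side walls 54 mm apart, open at both ends.
- hood_high_edge (a point): Point on the chute floor, centre line, under the hood's upper edge, 36 mm up the slope from hood_low_edge.
- plunger (a joint): Spring plunger in the hood's black cylinder, which presses on the adapter's top with about 4 N and jams it (pushing the adapter along takes up to about 10 N): 0 to -0.001 m while it rests on the adapter, -0.006 m once the adapter has left it.
- adapter_centre (a point): Centre of the loose black wall adapter's housing, which is 32 mm wide (its x), 52 mm long (its y), 26 mm high (its z); 70 to 90 g. Two prongs stand 12 mm out of its +y end, which lies up the chute. It starts flat on the chute floor with about 28 mm of its plain lower end showing below the hood and the upper end hidden; it stays where it is left on the slope.
- bin_floor (a point): Centre of the inner floor of the loose blue bin, 7 mm above the bench (a 2 mm mat lies under it). Bin 140 mm long (its x) by 112 mm (its y), walls 2 to 3 mm thick and 70 mm high, the wall at -x 45 mm; +z up.
- bin: The blue bin itself; origin at the centre of its underside, z up.
- flux_bottle: Loose cream bottle with red nozzle, 51 mm diameter, 140 mm high; origin under its centre. A bystander.
- spool: Loose blue and white solder spool, 55 mm diameter, 47 mm high; origin under its centre. A bystander.
- hood_tower (a point): Centre of the top of the fixed black cylinder (22 mm diameter) that stands on the middle of the hood roof, 90 mm off the chute floor; its rod with red cap rises to 101 mm. An upright gripper strikes it close to the hood, so the tool must lean away from it on either side.

How it is judged:
By the outcome, as a careful person would: the job done as asked, in the order asked, and still so for the second after the job is handed in, with the robot touching nothing.
It also fails if it takes over 53 s, if anything falls off the work surface, if the arm or the gripper's body presses on something with over 40 N, if the wrist force passes 120 N, or if a joint passes its speed limit or range.

ROBOT

A 6-joint arm with a two-finger parallel gripper is mounted at the origin on a cart in front of the work surface, level with it; the furniture and walls round the work are solid. World frame = base frame: x ahead of the robot, y to its left, z up, the work surface at z = 0. Lengths are in m, angles in rad, forces in N, time in s.
With the tool pointing down it reaches from about 0.375 to 0.975 m from the base axis. Payload 3.8 kg.
Tool frame: the origin (TCP) lies at the very end of the fingers, on their centre line; the grasp point (between the pads) lies bot.grasp_offset behind it (bot.grasp_offset is the distance from the TCP to the grasp point, in m); y points along the fingers, x is the direction in which the jaws open and shut, and the axes are right-handed (so a half turn about y gives the same grasp; the last joint's range is limited). The gripper opens to 85 mm and grips with 20 to 120 N. Pads are 22 mm wide; open, the fingers measure 114 mm over their backs; the gripper's body (76 mm by 85 mm) begins 54 mm behind the grasp point. The pads swing forward as they close: fully open they stand 13 mm farther back than shut.
Start: joints at [-1.149, 0.264, 1.604, -0, 1.274, -0.037], TCP at [0.299, -0.605, 0.231] pointing down, gripper open.
Joint ranges: [-2.63, 2.63], [-0.94, 2.18], [0.31, 2.57], [-1.31, 4.45], [0, 2.66], [-2.55, 2.55]. Speed limits (rad/s): [2.57, 2.57, 3.14, 3.14, 3.14, 3.14].

INTERFACE

Orientations are given as a rotation vector (axis times angle).
In Python, from workcell import sensors, read_camera, job, bot gives the robot as it stands.
- The arm moves only by the tool arm_command, never from a script. Its argument "deltas" is a list of rows, each a list of 4 numbers: the shift along the tool's x, y, z in m, then the turn about the tool's y in rad. A call has 1 to 20 rows; each row shifts and turns the commanded pose from where the row before left it, along the tool's axes as they then stand; what a row does not reach is not made up. A row lasts 1/8 s, in which the tool goes at most 62.5 mm and 10.7 degrees, less where a joint would pass 70% of its speed; a pose out of reach is approached as far as the arm can. A call is refused whole if a number of a shift passes 0.0625 or a number of a turn 0.188, either way. A call with a gripper value outside its range is refused whole. "fingers" is the finger opening in m, from 0 to 0.0854, set as the call begins (left out, the last holds). The fingers move at their own pace and stop on an object; "newtons" is the grip in N (left out, the last holds). Time passes only in rows, so rows that do not move let the fingers close. It gives the time, the measured TCP pose, the force and the opening at its end, in the units of the state.
- sensors.read_state(): the state, without advancing time (a new reading comes with each control period).
- read_camera(name): name is "scene" or "top"; returns a dict with "color" (384x512x3 uint8, red, green, blue), "vfov" (degrees; the focal length in pixels is half the picture's height over the tangent of half this angle, whatever the lens; pixels are square), "cx", "cy" (the principal point, pixels), "R" (3x3) and "t" (3): a world point X has camera coordinates R X + t. Camera axes: x right, y down, z forward; pixel columns grow to the right and rows downward; lengths in m; the calibration is good to about 2 mm. A picture is of the moment at which its call begins. There is no depth.
- job.finish_job(): hands the job in, once; it reports no verdict.
The state is a dict: "time": time; "q": joint angles; "joint_vel": joint speeds; "joint_torque": joint torques, N m; "tool_pos": TCP position; "tcp_rot": TCP orientation; "wrist_force": force on the tool from outside, world axes, zero at the start; "torque": the same for the moment, N m; "width": opening from 0.0 (shut) to 1.0 (fully open).
Only numpy, scipy, OpenCV 4.12 (cv2) and the standard library are available. Lean on these libraries where they do the work, as an engineer would, in place of code of your own. Each camera call takes 0.05 s, during which the arm holds its last target.

## Working session

There is one attempt and no reset: what is moved stays moved. The work goes in short steps, Python scripts to look and compute and a tool call to move; the robot and the scene stay as the last step left them, time stands still between calls to the robot, and variables do not carry over. Pictures are saved under pics/ and viewed, and the job is handed in when it is done.

Besides the shell and the picture viewer there is one more tool, called after "Emit:" by a JSON object that holds its "name" and its "arguments". arm_command: Moves the arm, as the interface text tells. Its arguments: {"type":"object","properties":{"deltas":{"type":"array"},"fingers":{"type":"number"},"newtons":{"type":"number"}},"required":["deltas"]}

```bash
ls -la; mkdir -p pics
python3 - <<'E'
from workcell import sensors, read_camera, job, bot
import cv2
print(sensors.read_state()); print(bot.grasp_offset, [a for a in dir(bot) if a[0]!='_'])
for n in("scene","top"):
    c=read_camera(n); cv2.imwrite(f"pics/{n}0.png",c["color"][:,:,::-1]); print(n,c["vfov"],c["cx"],c["cy"],c["R"],c["t"])
E
```

```text
total 12
drwxr-xr-x  3 agent agent 4096 Dec  6 23:54 .
drwxr-xr-x 23 root  root  4096 Dec  6 23:54 ..
drwxr-xr-x  2 agent agent 4096 Dec  6 23:54 pics
{'time': 0.0, 'q': array([-1.14889743e+00,  2.64767508e-01,  1.60539339e+00, -7.51792235e-06,
        1.27371703e+00, -3.68774038e-02]), 'joint_vel': array([-0.00114016, -0.0014942 , -0.00102224, -0.00053653,  0.00174069,
       -0.00093883]), 'joint_torque': array([-2.83816764e-03, -5.15127432e+01, -3.67310894e+01, -5.16756718e-04,
        1.30512955e-02,  3.30110254e-06]), 'tool_pos': array([ 0.29862819, -0.60451468,  0.2299419 ]), 'tcp_rot': array([-1.39068213,  0.86637784, -0.86326581]), 'wrist_force': array([0.12291918, 0.27397872, 0.39491358]), 'torque': array([0.01784958, 0.00747147, 0.01722158]), 'width': 0.998211429041175}
0.0187 ['MotionError', 'grasp_offset']
scene 56.01678562709204 260.5059316198596 183.85356638163415 [[-0.91257504 -0.40878609  0.01003666]
 [-0.17712937  0.37306319 -0.91074093]
 [ 0.36855392 -0.83289723 -0.41285617]] [0.40507205 0.25655373 0.6560078 ]
top 54.9659261781399 257.9010492017972 191.17177537630704 [[-0.01811194 -0.99950234 -0.02582709]
 [-0.99837148  0.01947697 -0.05361937]
 [ 0.05409572  0.02481388 -0.99822739]] [-0.12652928  0.50459415  1.02621374]
```

View pics/scene0.png

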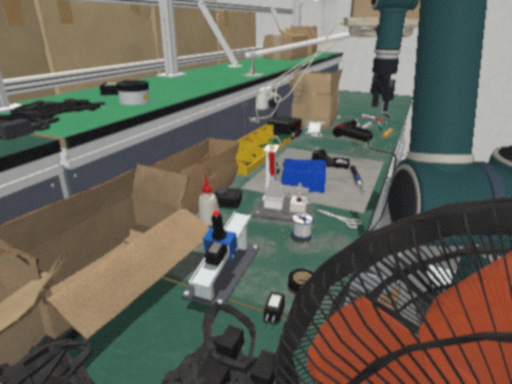

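View pics/top0.png

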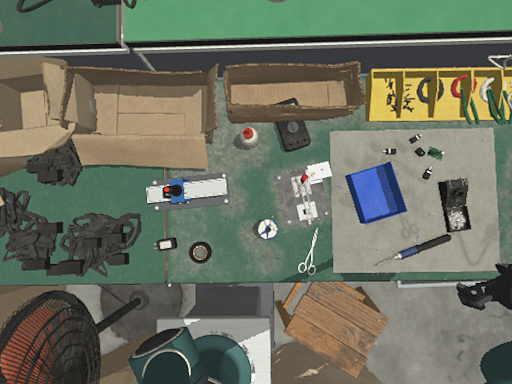

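The scene view shows the chute around (220,265), with the adapter's lower end toward the lower left. The top view shows the chute at (188,190), its low end to the left, the bottle at (249,135), the spool at (267,229) and the bin at (376,192). I'll zoom in next.

Run:
```python
import cv2
t=cv2.imread("pics/top0.png"); s=cv2.imread("pics/scene0.png")
cv2.imwrite("pics/top_z.png",cv2.resize(t[160:220,135:240],None,fx=7,fy=7,interpolation=cv2.INTER_CUBIC))
cv2.imwrite("pics/scene_z.png",cv2.resize(s[195:310,175:270],None,fx=5,fy=5,interpolation=cv2.INTER_CUBIC))
cv2.imwrite("pics/top_zb.png",cv2.resize(t[115:245,230:420],None,fx=4,fy=4,interpolation=cv2.INTER_CUBIC))
```

```text
(no output)
```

View pics/top_z.png

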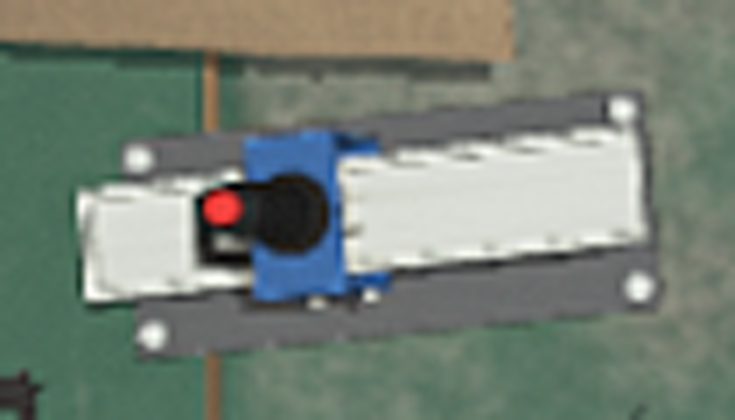

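View pics/scene_z.png

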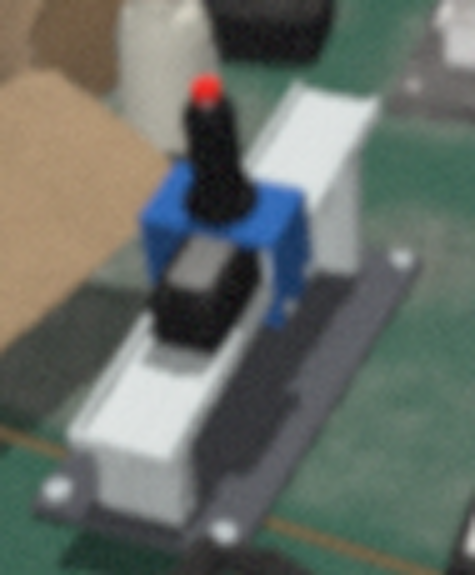

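View pics/top_zb.png

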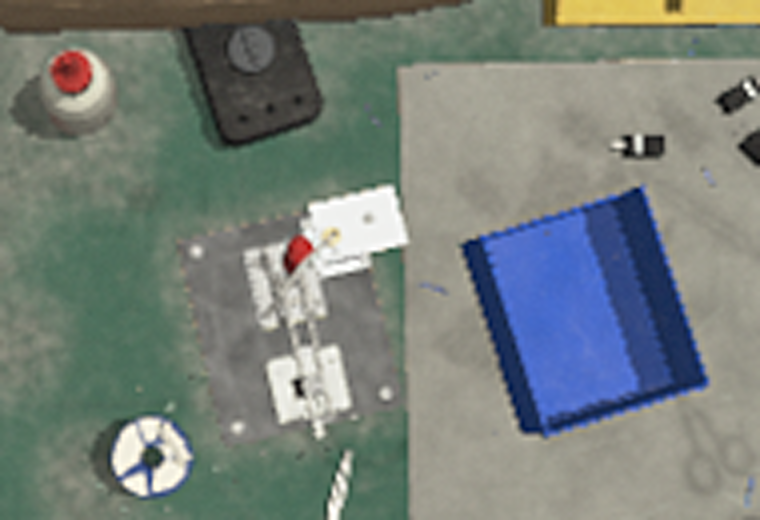

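Run:
```python
import cv2
t=cv2.imread("pics/top0.png"); s=cv2.imread("pics/scene0.png")
cv2.imwrite("pics/tzL.png",cv2.resize(t[172:212,142:194],None,fx=15,fy=15,interpolation=cv2.INTER_CUBIC))
cv2.imwrite("pics/tzR.png",cv2.resize(t[170:210,182:234],None,fx=15,fy=15,interpolation=cv2.INTER_CUBIC))
cv2.imwrite("pics/sz2.png",cv2.resize(s[205:265,195:260],None,fx=10,fy=10,interpolation=cv2.INTER_CUBIC))
cv2.imwrite("pics/sz3.png",cv2.resize(s[250:305,180:245],None,fx=10,fy=10,interpolation=cv2.INTER_CUBIC))
```

```text
(no output)
```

View pics/tzL.png

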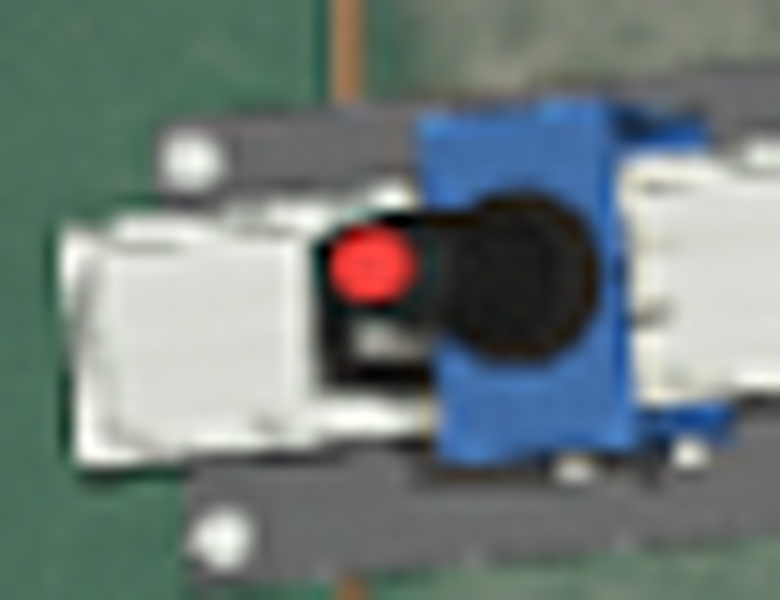

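View pics/tzR.png

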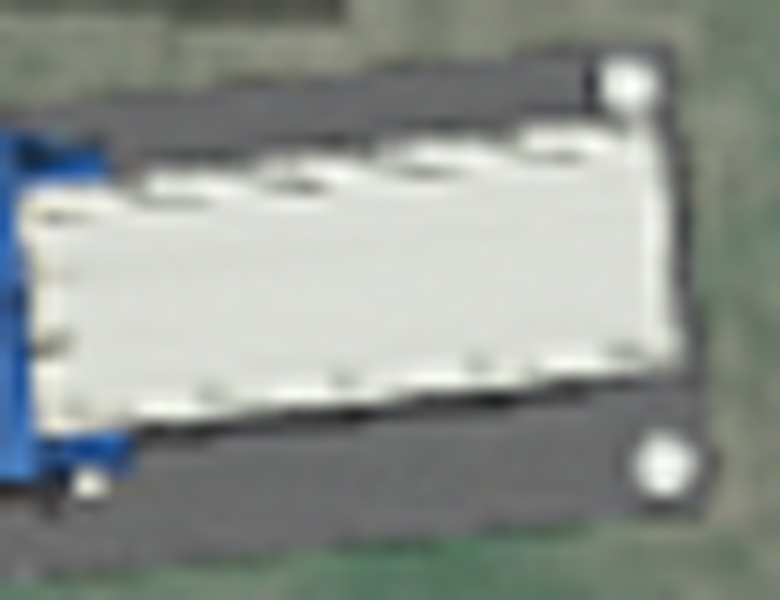

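View pics/sz2.png

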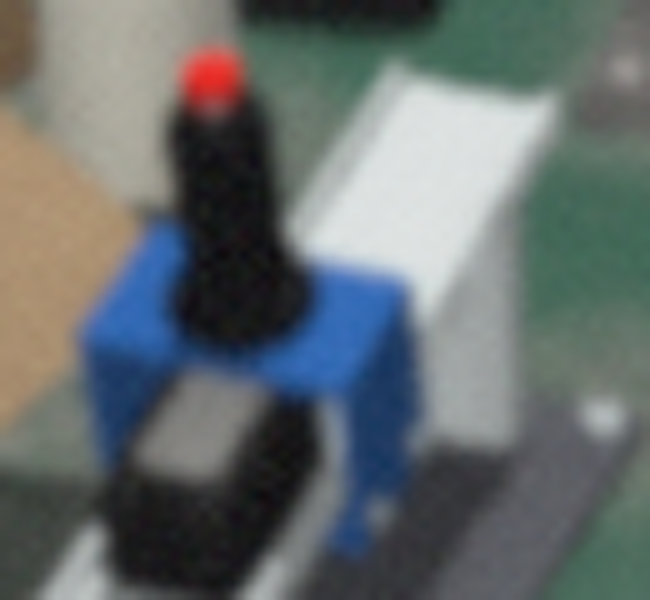

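View pics/sz3.png

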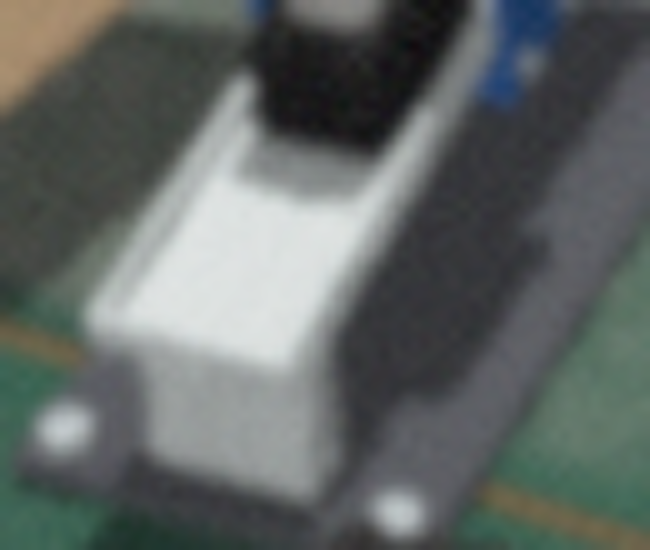

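```bash
cat > h.py <<'E'
import numpy as np, cv2
from workcell import sensors, read_camera, job, bot
from scipy.spatial.transform import Rotation as Ro
def ray(c,u,v):
    f=c["color"].shape[0]/2/np.tan(np.radians(c["vfov"])/2)
    d=np.array([(u-c["cx"])/f,(v-c["cy"])/f,1]); R=c["R"];return -R.T@c["t"], R.T@d
def onz(c,u,v,z):
    o,d=ray(c,u,v); return o+d*(z-o[2])/d[2]
def proj(c,X):
    f=c["color"].shape[0]/2/np.tan(np.radians(c["vfov"])/2)
    p=c["R"]@np.asarray(X)+c["t"]; return f*p[0]/p[2]+c["cx"],f*p[1]/p[2]+c["cy"]
S10,C10=np.sin(np.radians(10)),np.cos(np.radians(10))
def cp(s,y,n): return np.array([s*C10-n*S10,y,.06+s*S10+n*C10])
def fit2(A,B):
    ca,cb=A.mean(0),B.mean(0); H=(A-ca).T@(B-cb); th=np.arctan2(H[0,1]-H[1,0],H[0,0]+H[1,1])
    r=np.array([[np.cos(th),-np.sin(th)],[np.sin(th),np.cos(th)]]); return th, cb-r@ca, r
E
python3 - <<'E'
from h import *
T=read_camera("top");S=read_camera("scene")
print(-T["R"].T@T["t"],-S["R"].T@S["t"])
L=lambda u,v:((u+.5)/15-.5+142,(v+.5)/15-.5+172)
R_=lambda u,v:((u+.5)/15-.5+182,(v+.5)/15-.5+170)
s2=lambda u,v:((u+.5)/10-.5+195,(v+.5)/10-.5+205)
s3=lambda u,v:((u+.5)/10-.5+180,(v+.5)/10-.5+250)
P=[(T,L(62,230),(-.085,.021,.005)),(T,L(82,467),(-.085,-.021,.005)),(T,R_(645,125),(.14,.021,.003)),(T,R_(685,372),(.14,-.021,.003)),
(T,L(418,108),(0,.03,.038)),(T,L(603,100),(.036,.03,.038)),(T,L(638,455),(.036,-.03,.038)),(T,L(440,460),(0,-.03,.038)),(T,L(371,265),(.018,0,.1)),
(S,s2(85,340),(0,.03,.038)),(S,s2(345,395),(0,-.03,.038)),(S,s2(408,278),(.036,-.03,.038)),(S,s2(392,65),(.14,.021,.005)),(S,s2(557,95),(.14,-.021,.005)),(S,s2(213,72),(.018,0,.098)),(S,s3(88,325),(-.085,.021,.005)),(S,s3(312,368),(-.085,-.021,.005))]
A=np.array([cp(*p[2])[:2] for p in P]); B=np.array([onz(p[0],*p[1],cp(*p[2])[2])[:2] for p in P])
for sl,n in((slice(0,9),'top'),(slice(9,17),'scene'),(slice(0,17),'all')):
    th,t,r=fit2(A[sl],B[sl]); print(n,th,t); print(np.round(1e3*(B[sl]-A[sl]@r.T-t),1).tolist())
E
```

```text
[ 0.44596695 -0.16175862  1.04818281] [0.1733276  0.61626415 0.50042528]
top -1.4959906069146278 [0.50285936 0.08318129]
[[0.3, 0.4], [-1.0, -0.0], [0.6, 1.1], [-0.8, -2.1], [2.1, -0.5], [-0.4, 1.2], [-1.8, 0.0], [0.8, 0.5], [0.2, -0.6]]
scene -1.4766686873286479 [0.50103733 0.08849703]
[[-1.7, -0.5], [1.0, 0.3], [1.8, 0.9], [-0.9, 1.8], [-0.6, 2.2], [1.3, -1.5], [1.0, 0.1], [-1.7, -3.2]]
all -1.487260961011753 [0.50200182 0.08566479]
[[1.9, -2.2], [0.6, -2.3], [0.3, -1.6], [-1.2, -4.5], [3.0, -3.2], [0.2, -1.6], [-1.2, -2.2], [1.7, -1.7], [1.1, -3.1], [-2.8, 2.6], [-0.0, 2.8], [1.1, 3.4], [-0.5, 5.0], [-0.1, 5.0], [0.3, 1.3], [-0.9, 3.1], [-3.5, -0.7]]
```

```bash
python3 - <<'E'
from h import *
s=sensors.read_state(); print(np.round(Ro.from_rotvec(s["tcp_rot"]).as_matrix(),4))
T=read_camera("top");S=read_camera("scene")
L=lambda u,v:((u+.5)/15-.5+142,(v+.5)/15-.5+172)
R_=lambda u,v:((u+.5)/15-.5+182,(v+.5)/15-.5+170)
a,b,c,d=[onz(T,*p,.008) for p in (L(190,160),L(222,540),R_(630,82),R_(665,465))]
print(np.arctan2(*(c-a)[1::-1]),np.arctan2(*(d-b)[1::-1]),np.arctan2(*(b-a)[1::-1])-np.pi/2*0,np.arctan2(*(d-c)[1::-1]), (a+b+c+d)/4, np.linalg.norm(c-a),np.linalg.norm(b-a))
col=T["color"]; hsv=cv2.cvtColor(col,cv2.COLOR_RGB2HSV)
# bin
m=cv2.inRange(hsv,(100,120,40),(130,255,255)); m[:, :320]=0
cs=max(cv2.findContours(m,0,2)[0],key=cv2.contourArea); print("bin hull",cv2.approxPolyDP(cv2.convexHull(cs),2,True).reshape(-1,2).tolist())
for n,uv,z in(("box",(207,168),.05),("box",(215,68),.1),("cable",(140,215),.02),("bottle",(249,136),.13),("spool",(267,229),.047)): print(n,onz(T,*uv,z))
th=-1.492; o=np.array([.5025,.084])
r=np.array([[np.cos(th),-np.sin(th)],[np.sin(th),np.cos(th)]])
# adapter in chute frame: top face edges n=26 at about s=-.028
for q in((322,385),(322,330)):
    for z in(.0807,): 
        p=onz(T,*L(*q),z)[:2]; print("ad top",r.T@(p-o)*1e3)
s3=lambda u,v:((u+.5)/10-.5+180,(v+.5)/10-.5+250)
s2=lambda u,v:((u+.5)/10-.5+195,(v+.5)/10-.5+205)
for q in(s3(262,130),s3(375,158)): print("ad bot",r.T@(onz(S,*q,.055+.003)[:2]-o)*1e3)
for q in(s2(105,487),): print("ad top S",r.T@(onz(S,*q,.081)[:2]-o)*1e3)
E
python3 - <<'E'
import cv2
t=cv2.imread("pics/top0.png"); s=cv2.imread("pics/scene0.png")
cv2.imwrite("pics/grip.png",cv2.resize(s[0:120,360:430],None,fx=5,fy=5,interpolation=cv2.INTER_CUBIC))
cv2.imwrite("pics/gript.png",cv2.resize(t[270:384,440:512],None,fx=5,fy=5,interpolation=cv2.INTER_CUBIC))
E
```

```text
[[ 4.429e-01 -6.000e-04  8.966e-01]
 [-8.966e-01  1.300e-03  4.429e-01]
 [-1.500e-03 -1.000e+00  0.000e+00]]
-1.4877774656380138 -1.4895083571842105 -3.0602520537461406 -3.0637344089830307 [0.50573826 0.05698768 0.008     ] 0.1988914654682246 0.07243151293118325
bin hull [[390, 162], [406, 210], [375, 221], [361, 222], [346, 176]]
box [0.56606611 0.00079197 0.05      ]
box [ 0.82372295 -0.03128083  0.1       ]
cable [0.44123518 0.19566302 0.02      ]
bottle [ 0.63503052 -0.11907206  0.13      ]
spool [ 0.39744831 -0.15959512  0.047     ]
ad top [-30.36385814 -12.80423124]
ad top [-29.55975105  -3.14177337]
ad bot [-33.72217996  11.59332722]
ad bot [-34.05143864 -13.51830662]
ad top S [-34.57917395  11.33757734]
```

View pics/grip.png

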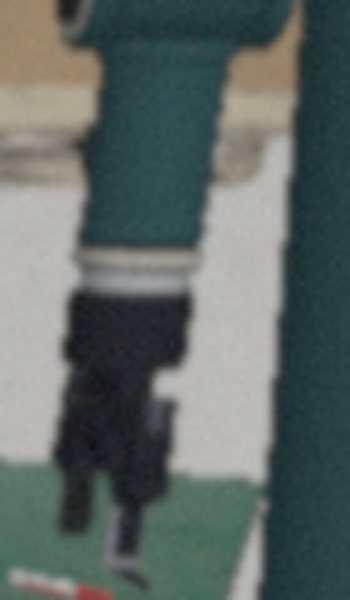

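View pics/gript.png

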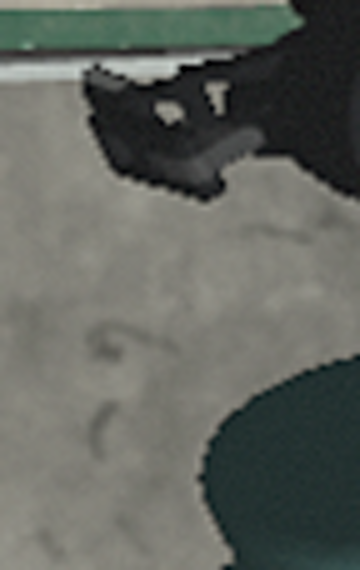

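Emit:
{"name": "arm_command", "arguments": {"deltas": [[0,0,0,0.126],[0,0,0,0.126],[0,0,0,0.125],[0,0,0.04,0],[0,0,0.04,0],[-0.04,0,0.03,0],[-0.05,0,0.03,0],[-0.05,0,0.02,0],[-0.05,0,0.02,0],[-0.05,0,0.02,0],[-0.05,0,0.02,0],[-0.05,0,0.02,0],[-0.05,0,0.01,0]], "fingers": 0.0854}}

```text
time: 1.92
tool_pos: [0.5169, -0.1943, 0.2315]
tcp_rot: [-1.246, 1.148, -1.149]
wrist_force: [0.4, 0.2, 0.2]
width: 1.0
```

```bash
cat >> h.py <<'E'
TH=-1.489; O=np.array([.5027,.0850]); UV=np.array([[np.cos(TH),-np.sin(TH)],[np.sin(TH),np.cos(TH)]])
def st():
    s=sensors.read_state(); M=Ro.from_rotvec(s["tcp_rot"]).as_matrix(); p=s["tool_pos"]
    print("t %.2f"%s["time"],"pos",p.round(4),"chute uv mm",(1e3*UV.T@(p[:2]-O)).round(1),"xang %.3f"%np.arctan2(M[1,0],M[0,0]),"ydown %.4f"%M[2,1],"F",s["wrist_force"].round(1),"w %.3f"%s["width"],"q",s["q"].round(2)); return s
def shot(n,crops=()):
    c=read_camera(n); return c
def crop(c,x0,x1,y0,y1,f,fn): cv2.imwrite("pics/"+fn,cv2.resize(c["color"][y0:y1,x0:x1,::-1],None,fx=f,fy=f,interpolation=cv2.INTER_CUBIC))
E
python3 -c "from h import *; st()"
```

```text
t 1.93 pos [ 0.5169 -0.1943  0.2315] chute uv mm [279.5  -8.7] xang -1.489 ydown -1.0000 F [0.4 0.2 0.2] w 1.000 q [-0.4   0.03  1.87  0.    1.24  1.08]
```

Emit:
{"name": "arm_command", "arguments": {"deltas": [[-0.045,0,0,0],[-0.05,0,0.002,0],[-0.05,0,0.002,0],[-0.05,0,0.002,0],[-0.05,0,0.002,0],[-0.05,0,0,0],[-0.05,0,0,0],[-0.045,0.03,0,0],[0,0.05,0,0],[0,0.04,0,0],[0,0,0,0]]}}

```text
time: 3.3
tool_pos: [0.4889, 0.1924, 0.1077]
tcp_rot: [-1.255, 1.153, -1.146]
wrist_force: [0.1, -0.2, -0.3]
width: 1.001
```

Run:
```python
from h import *
st(); T=read_camera("top");S=read_camera("scene")
crop(S,130,290,170,310,4.5,"s1.png"); crop(T,90,250,130,240,4.5,"t1.png")
p=sensors.read_state()["tool_pos"]
print(proj(S,p),proj(T,p))
```

```text
t 3.30 pos [0.4889 0.1924 0.1077] chute uv mm [-108.1   -5. ] xang -1.489 ydown -1.0000 F [ 0.1 -0.2 -0.3] w 1.001 q [0.33 0.1  2.04 0.   1.01 1.82]
(np.float64(190.2994801699339), np.float64(263.63228796756)) (np.float64(128.47163256360443), np.float64(195.20746549899752))
```

View pics/s1.png

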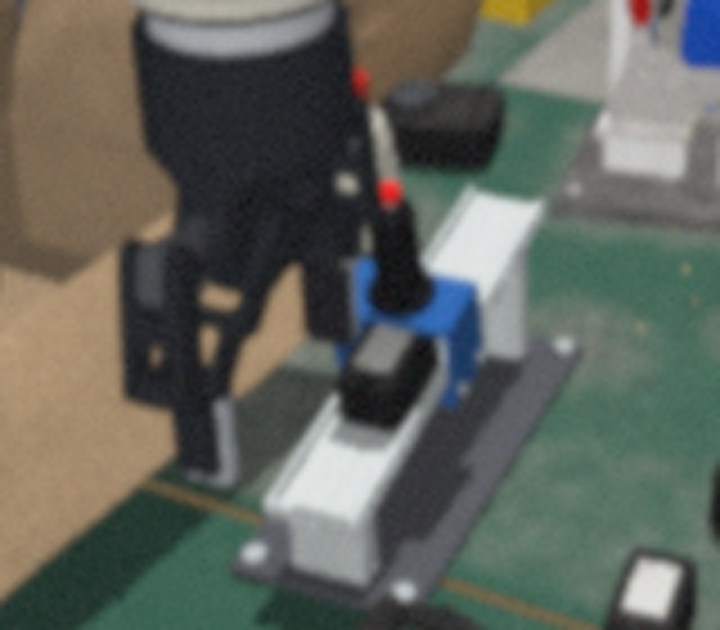

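View pics/t1.png

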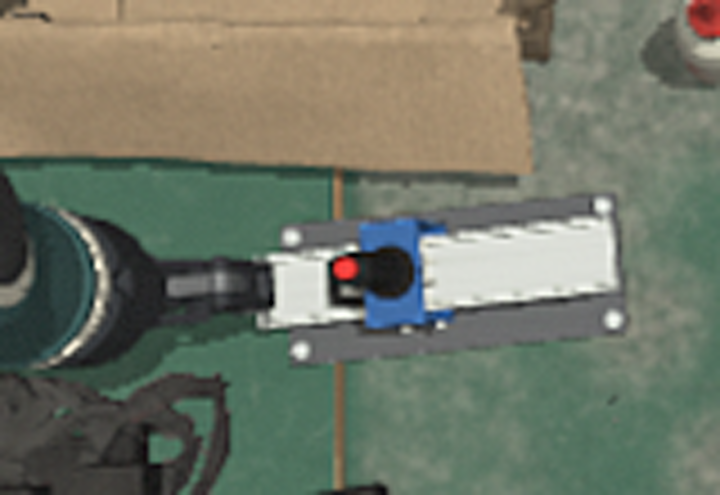

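Run:
```python
from h import *
T=read_camera("top");S=read_camera("scene")
def W(u,v,z): return np.r_[O+UV@np.array([u,v])/1e3,z/1e3]
z=lambda p:(round((p[0]-130+.5)*4.5),round((p[1]-170+.5)*4.5))
for u in(-108-57,-108-42,-108+42,-108+57,-108+75):
  print(u,[ (h,z(proj(S,W(u,-5,h)))) for h in(108,121,140,160,181)])
print("top knuckle u for z", [(h,(UV.T@(onz(T,90+272/4.5-.5,130+287/4.5-.5,h/1e3)[:2]-O)*1e3+[108,5]).round(1)) for h in (121,140,160)])
print("top", [((u),[( (q[0]-90+.5)*4.5,(q[1]-130+.5)*4.5) for q in [proj(T,W(u-108,-5,125))]]) for u in(42,57)])
crop(S,140,230,160,290,6,"s1b.png")
```

```text
-165 [(108, (206, 526)), (121, (203, 497)), (140, (198, 453)), (160, (193, 406)), (181, (187, 355))]
-150 [(108, (228, 500)), (121, (225, 471)), (140, (221, 428)), (160, (216, 382)), (181, (211, 332))]
-66 [(108, (335, 374)), (121, (333, 347)), (140, (331, 308)), (160, (328, 265)), (181, (325, 219))]
-51 [(108, (352, 354)), (121, (350, 328)), (140, (348, 289)), (160, (345, 247)), (181, (343, 201))]
-33 [(108, (371, 331)), (121, (370, 306)), (140, (368, 267)), (160, (365, 226)), (181, (363, 181))]
top knuckle u for z [(121, array([57.6,  2.6])), (140, array([63.5,  1.1])), (160, array([69.8, -0.5]))]
top [(42, [(np.float64(242.71402520038285), np.float64(294.09683913688343))]), (57, [(np.float64(269.14956078978105), np.float64(291.4013155822155))])]
```

View pics/s1b.png

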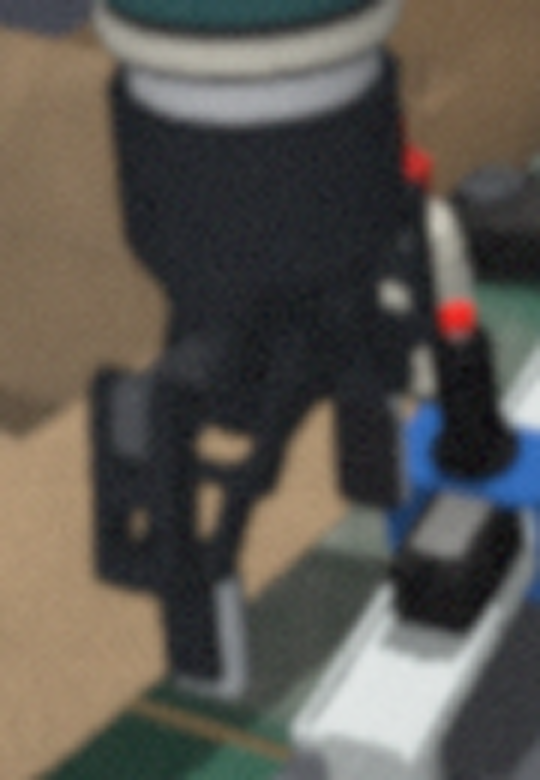

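Emit:
{"name": "arm_command", "arguments": {"deltas": [[0,0,-0.03,0],[0,0,-0.022,0],[0,0,0,-0.1745],[0,0,0,-0.1745],[0,0,0,-0.1745],[0,0,0,-0.1745],[0,0,0,-0.1745],[0,0,0,-0.1745],[0,0,0,-0.1745],[0,0,0,-0.1745],[0,0,0,-0.175],[0,0,-0.02,0],[0,0,0,0]]}}

```text
time: 5.12
tool_pos: [0.4438, 0.1688, 0.1135]
tcp_rot: [-1.569, -0.066, 0.06]
wrist_force: [-0.2, 0.2, 0.4]
width: 0.998
```

Run:
```python
from h import *
st(); T=read_camera("top");S=read_camera("scene")
crop(S,130,290,170,310,4.5,"s2.png"); crop(T,90,250,130,270,4.5,"t2.png")
```

```text
t 5.12 pos [0.4438 0.1688 0.1135] chute uv mm [-88.4 -51.8] xang 0.080 ydown -1.0000 F [-0.2  0.2  0.4] w 0.998 q [ 0.31 -0.01  2.14 -0.    1.01  0.23]
```

View pics/s2.png

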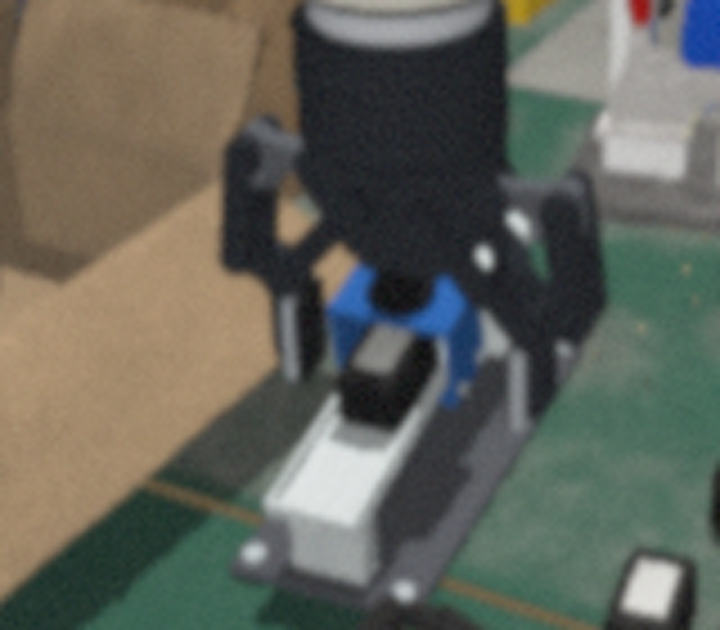

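View pics/t2.png

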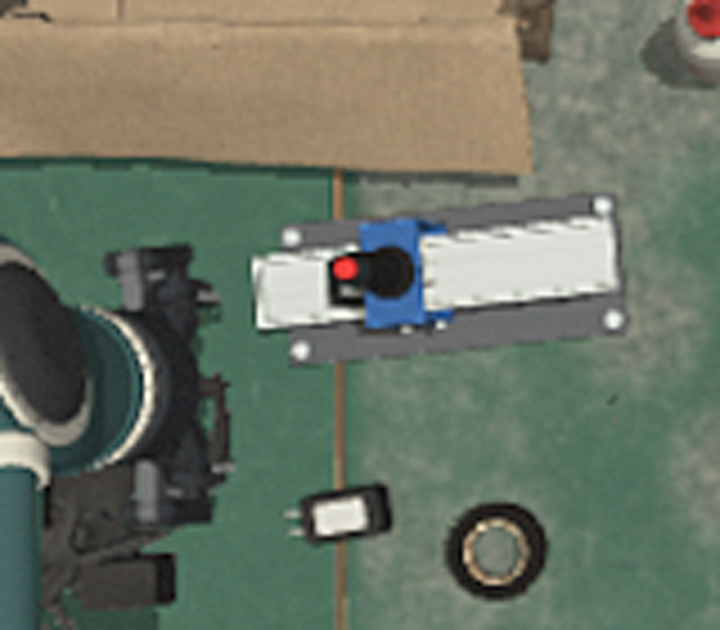

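Emit:
{"name": "arm_command", "arguments": {"deltas": [[-0.005,0.02,-0.01,0],[0,0.03,-0.01,0],[0,0.004,-0.006,0],[0,0,0,0],[0,0,0,0]]}}

```text
time: 5.85
tool_pos: [0.4406, 0.1434, 0.0586]
tcp_rot: [-1.569, -0.066, 0.062]
wrist_force: [0.7, -0.2, 0.1]
width: 0.998
```

Run:
```python
from h import *
st(); T=read_camera("top");S=read_camera("scene")
crop(S,150,270,190,310,5,"s3.png"); crop(T,120,240,150,240,6,"t3.png")
```

```text
t 5.85 pos [0.4406 0.1434 0.0586] chute uv mm [-63.3 -57.1] xang 0.082 ydown -1.0000 F [ 0.7 -0.2  0.1] w 0.998 q [0.26 0.04 2.21 0.   0.89 0.18]
```

View pics/s3.png

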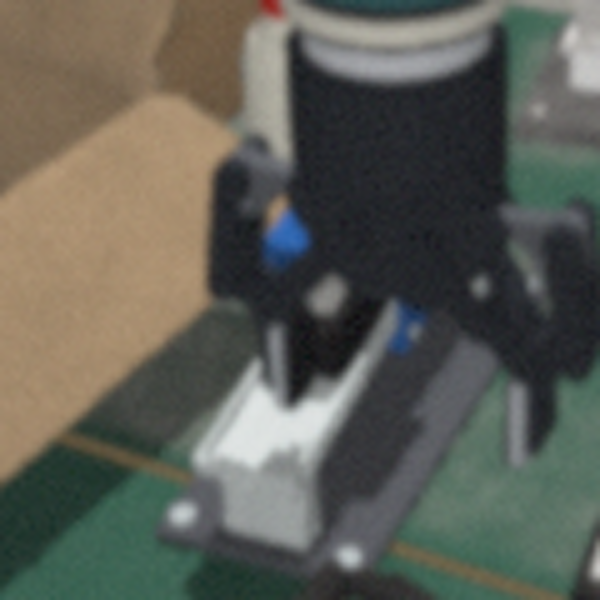

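View pics/t3.png

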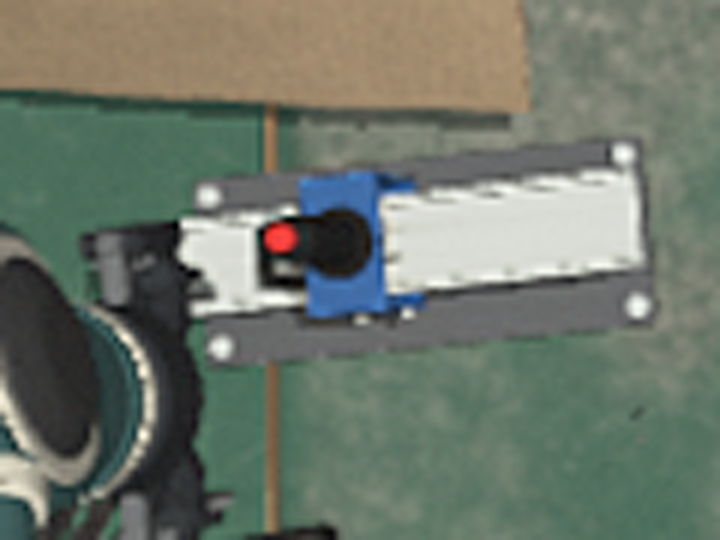

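Emit:
{"name": "arm_command", "arguments": {"deltas": [[0,0,-0.005,0],[0,0,-0.005,0],[0,0,-0.005,0],[0,0,-0.002,0],[0,0,-0.002,0],[0,0,-0.002,0],[0,0,0,0]]}}

```text
time: 6.82
tool_pos: [0.4408, 0.1228, 0.0575]
tcp_rot: [-1.568, -0.064, 0.065]
wrist_force: [-1.7, 4.8, 0.2]
width: 1.001
```

```bash
python3 -c "
from h import *
st();T=read_camera('top');crop(T,120,240,150,240,6,'t4.png')"
```

```text
t 6.83 pos [0.4408 0.1228 0.0575] chute uv mm [-42.7 -58.6] xang 0.082 ydown -1.0000 F [-1.7  4.8  0.2] w 1.001 q [0.22 0.04 2.22 0.   0.89 0.13]
```

View pics/t4.png

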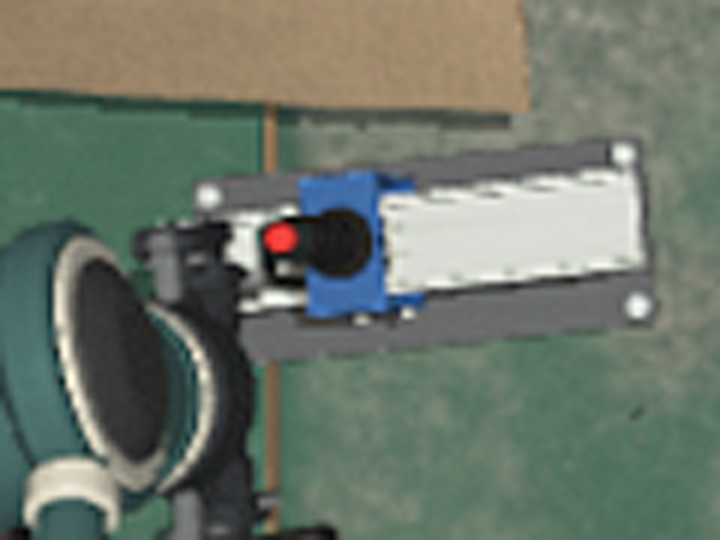

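Emit:
{"name": "arm_command", "arguments": {"deltas": [[0.001,0,-0.002,0],[0,-0.0005,-0.002,0],[0,-0.0005,-0.002,0],[0,-0.0005,-0.002,0],[0,-0.0005,-0.002,0],[0,-0.0005,-0.002,0],[0,-0.0005,-0.002,0]]}}

```text
time: 7.75
tool_pos: [0.4417, 0.1097, 0.06]
tcp_rot: [-1.567, -0.062, 0.067]
wrist_force: [-4.2, 9.1, 1.4]
width: 1.0
```

```bash
python3 -c "
from h import *
st();T=read_camera('top');crop(T,120,240,150,240,6,'t5.png');S=read_camera('scene');crop(S,150,270,190,310,5,'s5.png')"
```

```text
t 7.75 pos [0.4417 0.1097 0.06  ] chute uv mm [-29.6 -58.8] xang 0.082 ydown -1.0000 F [-4.2  9.1  1.4] w 1.000 q [0.19 0.03 2.22 0.   0.9  0.1 ]
```

View pics/t5.png

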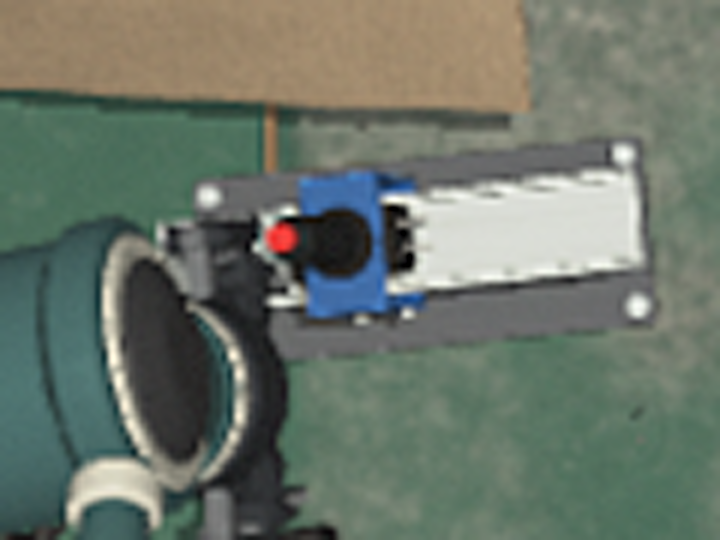

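View pics/s5.png

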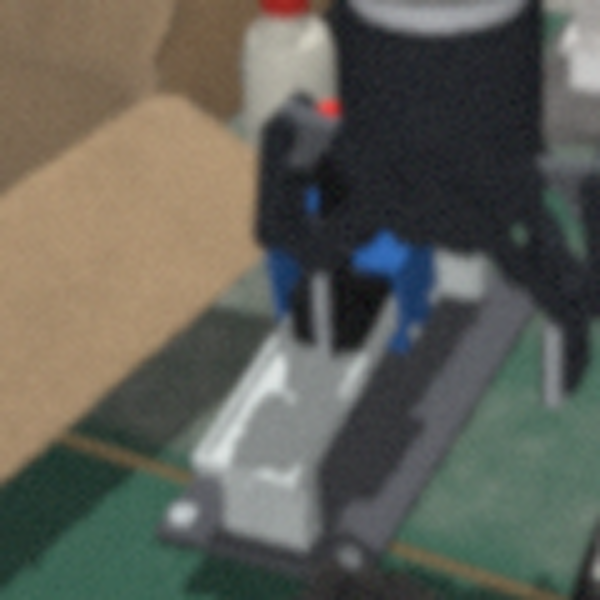

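Emit:
{"name": "arm_command", "arguments": {"deltas": [[0.0005,-0.0005,-0.002,0],[0,-0.0005,-0.002,0],[0,-0.0005,-0.0015,0],[0,0,0,0]]}}

```text
time: 8.35
tool_pos: [0.4425, 0.1035, 0.0612]
tcp_rot: [-1.568, -0.062, 0.067]
wrist_force: [-2.3, 5.4, -0.1]
width: 1.003
```

```bash
python3 -c "
from h import *
st()"
```

```text
t 8.35 pos [0.4425 0.1035 0.0612] chute uv mm [-23.3 -58.5] xang 0.082 ydown -1.0000 F [-2.3  5.4 -0.1] w 1.003 q [0.17 0.03 2.22 0.   0.9  0.09]
```

Emit:
{"name": "arm_command", "arguments": {"deltas": [[0,-0.0002,-0.001,0],[0,-0.0002,-0.001,0],[0,0,0,0]]}}

```text
time: 8.72
tool_pos: [0.4425, 0.1016, 0.0615]
tcp_rot: [-1.568, -0.062, 0.067]
wrist_force: [-3.0, 5.2, 0.2]
width: 1.003
```

```bash
python3 -c "
from h import *
st();T=read_camera('top');crop(T,150,220,165,215,11,'t6.png');S=read_camera('scene');crop(S,180,260,195,275,7.5,'s6.png')"
```

```text
t 8.72 pos [0.4425 0.1016 0.0615] chute uv mm [-21.4 -58.6] xang 0.082 ydown -1.0000 F [-3.   5.2  0.2] w 1.003 q [0.17 0.03 2.22 0.   0.9  0.09]
```

View pics/t6.png

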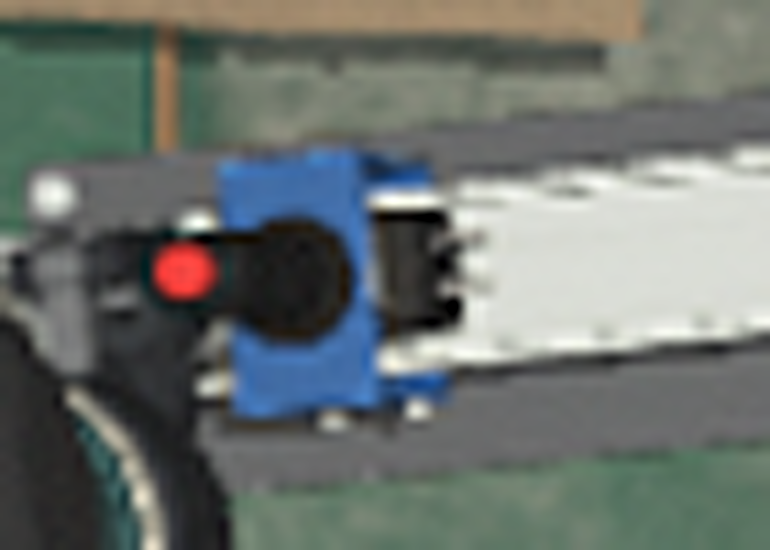

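View pics/s6.png

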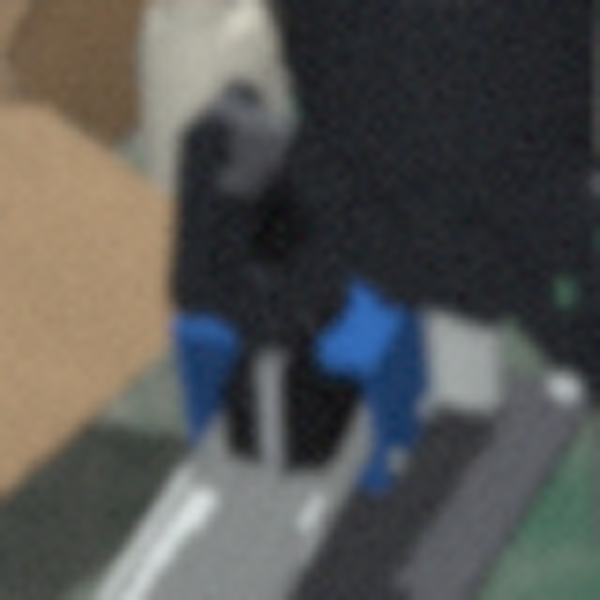

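Emit:
{"name": "arm_command", "arguments": {"deltas": [[0,-0.0002,-0.001,0],[0,0,0,0]]}}

```text
time: 9.07
tool_pos: [0.4426, 0.1006, 0.0617]
tcp_rot: [-1.568, -0.062, 0.067]
wrist_force: [-3.6, 5.5, -1.1]
width: 1.001
```

```bash
python3 -c "
from h import *
st()"
```

```text
t 9.07 pos [0.4426 0.1006 0.0617] chute uv mm [-20.4 -58.6] xang 0.082 ydown -1.0000 F [-3.6  5.5 -1.1] w 1.001 q [0.17 0.02 2.22 0.   0.9  0.08]
```

Emit:
{"name": "arm_command", "arguments": {"deltas": [[0,-0.0002,-0.001,0],[0,0,0,0]]}}

```text
time: 9.32
tool_pos: [0.4426, 0.0998, 0.0618]
tcp_rot: [-1.568, -0.062, 0.067]
wrist_force: [-3.2, 7.1, -0.3]
width: 1.0
```

```bash
python3 -c "
from h import *
st();T=read_camera('top');crop(T,150,220,165,215,11,'t7.png')"
```

```text
t 9.32 pos [0.4426 0.0998 0.0618] chute uv mm [-19.6 -58.7] xang 0.082 ydown -1.0000 F [-3.2  7.1 -0.3] w 1.000 q [0.16 0.02 2.22 0.   0.9  0.08]
```

View pics/t7.png

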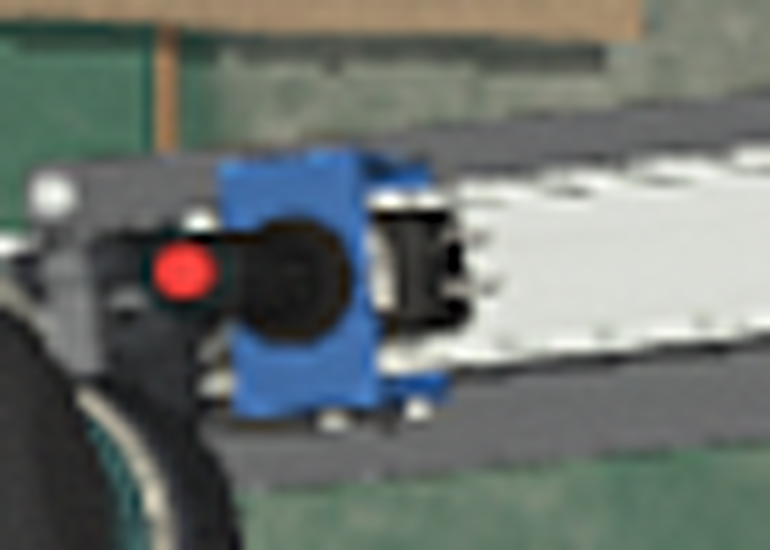

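Run:
```python
from h import *
T=read_camera("top");S=read_camera("scene")
for suv in((201,221),(187,210)):
  o1,d1=ray(T,207,168); o2,d2=ray(S,*suv)
  A=np.c_[d1,-d2]; k,res,_,_=np.linalg.lstsq(A,o2-o1,rcond=None); a=o1+k[0]*d1;b=o2+k[1]*d2; print(a,b)
for (u,v) in((468,290),(455,215),(468,325),(420,210),(420,330),(460,240)):
  p=onz(T,(u+.5)/11-.5+150,(v+.5)/11-.5+165,.093); print(u,v,(UV.T@(p[:2]-O)*1e3).round(1))
```

```text
[ 0.56339361 -0.00282518  0.07221201] [0.58981471 0.01151652 0.07772643]
[ 0.56053957 -0.00668804  0.09593288] [0.61536622 0.02642245 0.10792143]
468 290 [51.3 -5.2]
455 215 [49.9 12.9]
468 325 [ 50.6 -13.4]
420 210 [41.7 14.9]
420 330 [ 39.1 -13.4]
460 240 [50.5  6.9]
```

Emit:
{"name": "arm_command", "arguments": {"deltas": [[0,0,0.005,0],[0,0,0.015,0],[0,0,0.02,0],[0,-0.04,0,0],[0,-0.05,0,0],[0,-0.05,0,0],[0,0,-0.02,0],[0,0,-0.05,0],[0,0,-0.05,0],[0.01,0,-0.02,0],[0.03,0,0,0],[0.018,0,0,0],[0,0,0,0]], "fingers": 0.046}}

```text
time: 11.1
tool_pos: [0.5112, 0.0042, 0.2025]
tcp_rot: [-1.57, -0.065, 0.065]
wrist_force: [-0.0, -0.1, 0.1]
width: 0.538
```

```bash
python3 -c "
from h import *
st();T=read_camera('top');crop(T,150,220,165,215,11,'t8.png');S=read_camera('scene');crop(S,160,280,160,280,5,'s8.png')"
```

```text
t 11.10 pos [0.5112 0.0042 0.2025] chute uv mm [81.2  1.9] xang 0.083 ydown -1.0000 F [-0.  -0.1  0.1] w 0.538 q [-0.04 -0.03  1.98 -0.    1.19 -0.12]
```

View pics/t8.png

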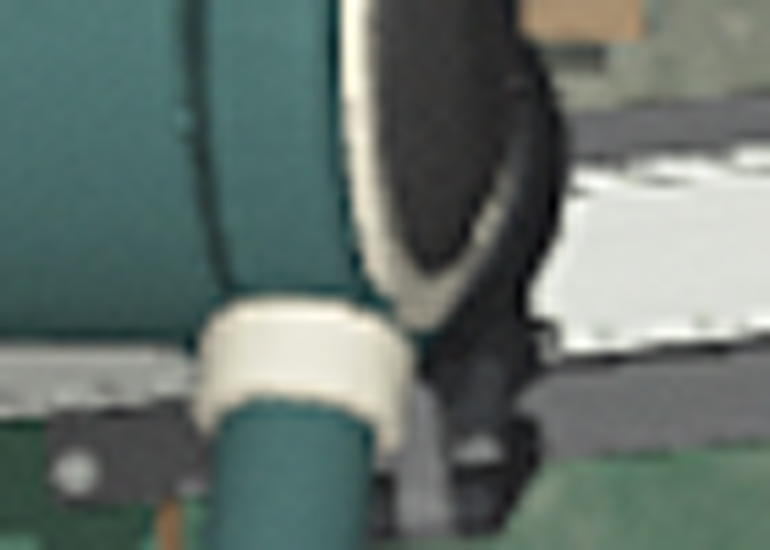

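View pics/s8.png

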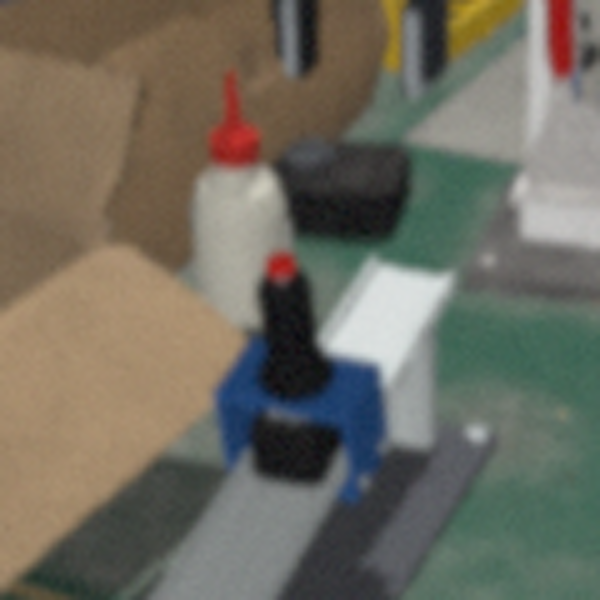

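Emit:
{"name": "arm_command", "arguments": {"deltas": [[-0.001,0.02,0.01,0],[0,0.04,0.01,0],[0,0.04,0,0],[0,0.017,0,0],[0,0,0,0],[0,0,0,0]]}}

```text
time: 11.95
tool_pos: [0.5091, 0.0235, 0.0872]
tcp_rot: [-1.57, -0.067, 0.062]
wrist_force: [0.1, 0.4, 0.5]
width: 0.535
```

```bash
python3 -c "
from h import *
st();T=read_camera('top');crop(T,150,230,160,220,9,'t9.png');S=read_camera('scene');crop(S,180,280,180,260,7.5,'s9.png')"
```

```text
t 11.95 pos [0.5091 0.0235 0.0872] chute uv mm [61.9  1.3] xang 0.082 ydown -1.0000 F [0.1 0.4 0.5] w 0.535 q [-0.    0.09  2.09 -0.    0.96 -0.08]
```

View pics/s9.png

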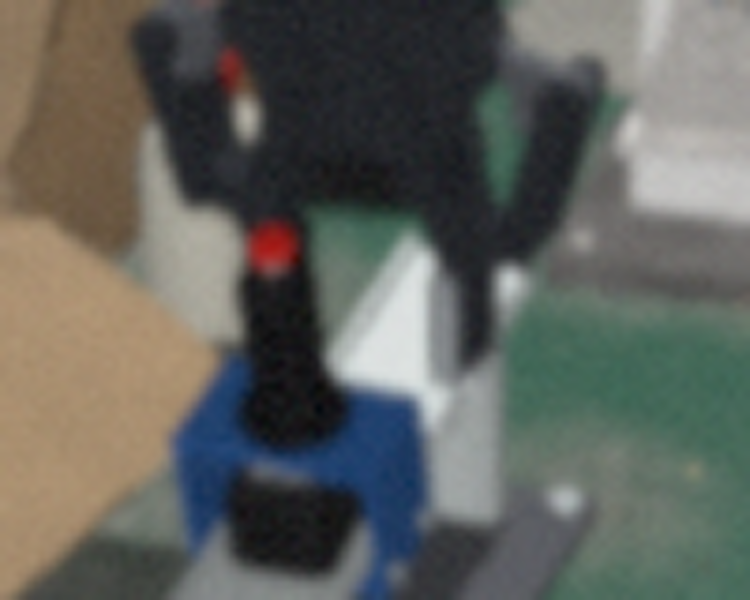

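View pics/t9.png

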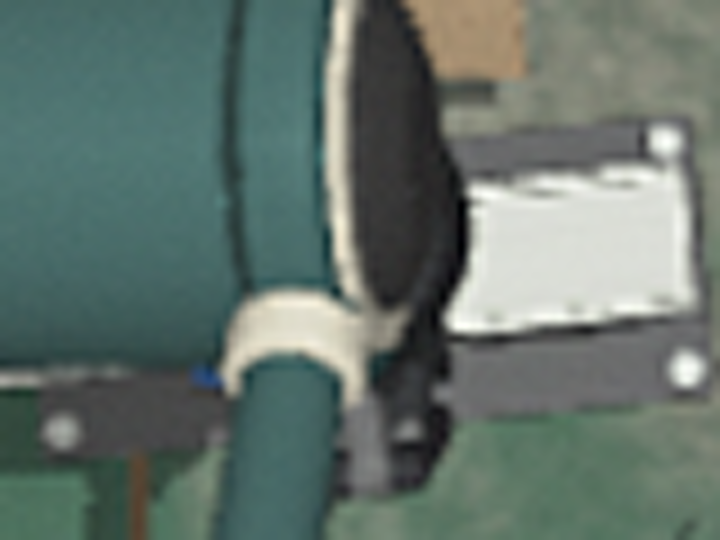

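Emit:
{"name": "arm_command", "arguments": {"deltas": [[-0.0005,0.002,0.004,0],[0,0.002,0.004,0],[0,0.001,0.003,0],[0,0,0.002,0],[0,0,0.002,0],[0,0,0,0]]}}

```text
time: 12.8
tool_pos: [0.5061, 0.0385, 0.0806]
tcp_rot: [-1.57, -0.065, 0.065]
wrist_force: [-1.5, -0.1, -0.4]
width: 0.541
```

```bash
python3 -c "
from h import *
st();S=read_camera('scene');crop(S,180,280,180,260,7.5,'s10.png')"
```

```text
t 12.80 pos [0.5061 0.0385 0.0806] chute uv mm [46.6 -0.4] xang 0.082 ydown -1.0000 F [-1.5 -0.1 -0.4] w 0.541 q [ 0.03  0.1   2.1  -0.    0.94 -0.06]
```

View pics/s10.png

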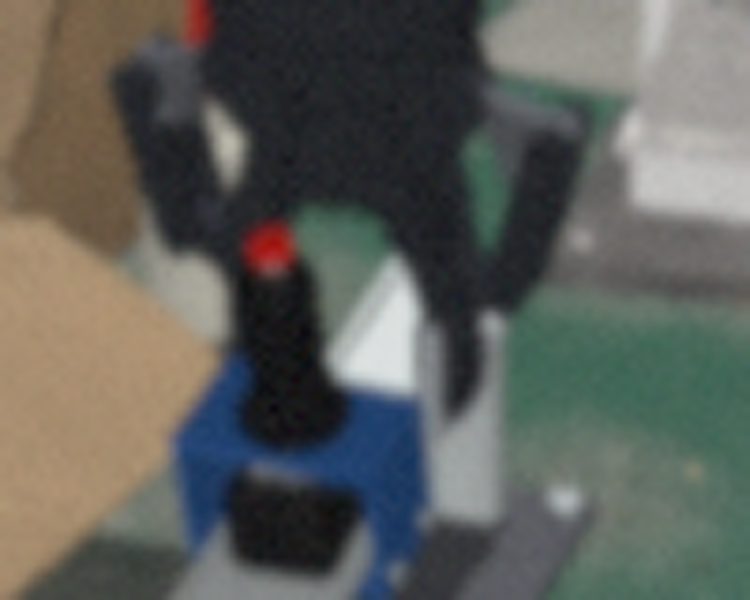

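Emit:
{"name": "arm_command", "arguments": {"deltas": [[0,0,0,0],[0,0,0,0],[0,0,0,0],[0,0,0,0]], "fingers": 0.02, "newtons": 60}}

```text
time: 13.35
tool_pos: [0.5074, 0.0382, 0.0815]
tcp_rot: [-1.57, -0.066, 0.062]
wrist_force: [2.6, -1.6, 5.3]
width: 0.344
```

```bash
python3 -c "
from h import *
st();S=read_camera('scene');crop(S,180,280,180,260,7.5,'s11.png')"
```

```text
t 13.35 pos [0.5074 0.0382 0.0815] chute uv mm [47.   0.8] xang 0.082 ydown -1.0000 F [ 2.6 -1.6  5.3] w 0.344 q [ 0.03  0.1   2.1  -0.    0.94 -0.06]
```

View pics/s11.png

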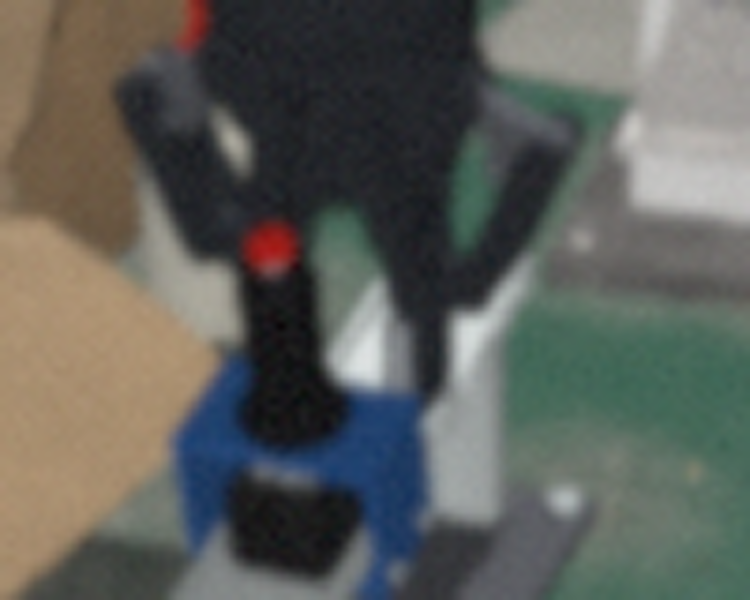

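Emit:
{"name": "arm_command", "arguments": {"deltas": [[0,-0.0003,-0.0015,0],[0,-0.0004,-0.002,0],[0,-0.0003,-0.002,0],[0,0,0,0]], "newtons": 80}}

```text
time: 13.9
tool_pos: [0.5066, 0.0351, 0.082]
tcp_rot: [-1.566, -0.064, 0.063]
wrist_force: [-0.4, 9.1, 7.0]
width: 0.33
```

```bash
python3 -c "
from h import *
st();S=read_camera('scene');crop(S,180,280,180,260,7.5,'s12.png')"
```

```text
t 13.90 pos [0.5066 0.0351 0.082 ] chute uv mm [50.1 -0.2] xang 0.081 ydown -1.0000 F [-0.4  9.1  7. ] w 0.330 q [ 0.02  0.09  2.1   0.    0.95 -0.07]
```

View pics/s12.png

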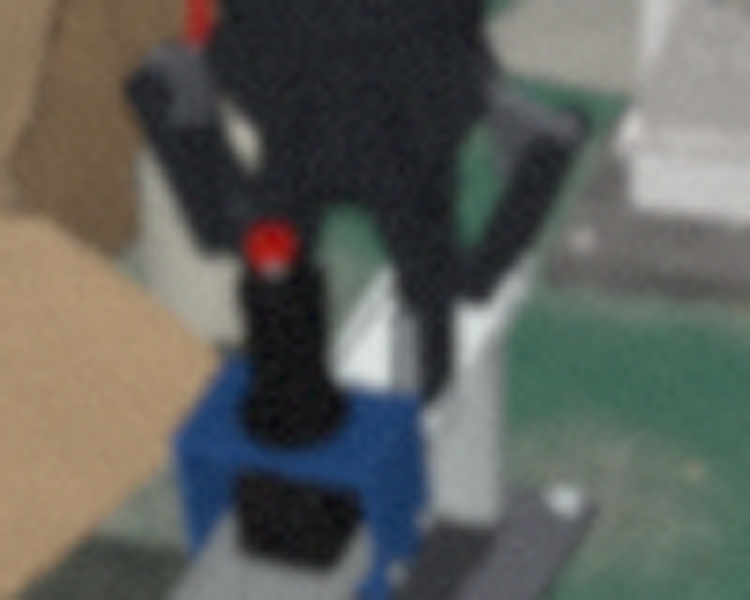

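Emit:
{"name": "arm_command", "arguments": {"deltas": [[0,-0.0004,-0.002,0],[0,-0.0003,-0.002,0],[0,-0.0004,-0.002,0],[0,-0.0003,-0.002,0],[0,0,0,0]]}}

```text
time: 14.58
tool_pos: [0.5071, 0.0276, 0.0834]
tcp_rot: [-1.565, -0.063, 0.063]
wrist_force: [0.1, 9.4, 6.5]
width: 0.336
```

```bash
python3 -c "
from h import *
st();S=read_camera('scene');crop(S,180,280,180,260,7.5,'s13.png')"
```

```text
t 14.57 pos [0.5071 0.0276 0.0834] chute uv mm [57.5 -0.3] xang 0.081 ydown -1.0000 F [0.1 9.4 6.5] w 0.336 q [ 0.    0.09  2.1   0.01  0.95 -0.08]
```

View pics/s13.png

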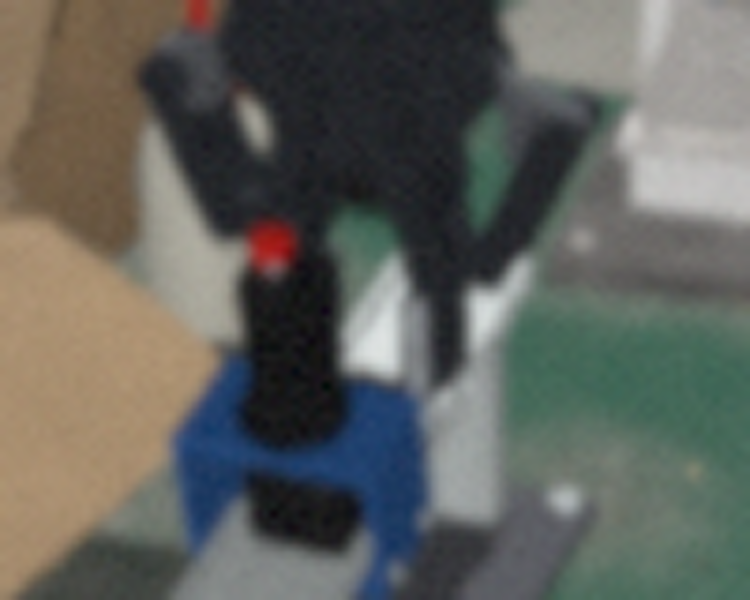

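Emit:
{"name": "arm_command", "arguments": {"deltas": [[0,-0.0006,-0.003,0],[0,-0.0006,-0.003,0],[0,-0.0006,-0.003,0],[0,-0.0006,-0.003,0],[0,-0.0006,-0.003,0],[0,-0.0006,-0.003,0],[0,0,0,0]]}}

```text
time: 15.5
tool_pos: [0.5086, 0.0084, 0.0868]
tcp_rot: [-1.567, -0.064, 0.064]
wrist_force: [0.8, 5.0, 6.1]
width: 0.33
```

```bash
python3 -c "
from h import *
st();S=read_camera('scene');crop(S,180,280,180,260,7.5,'s14.png')
T=read_camera('top');crop(T,150,230,160,220,9,'t14.png')"
```

```text
t 15.50 pos [0.5086 0.0084 0.0868] chute uv mm [76.9 -0.4] xang 0.081 ydown -1.0000 F [0.8 5.  6.1] w 0.330 q [-0.03  0.09  2.09  0.    0.96 -0.12]
```

View pics/s14.png

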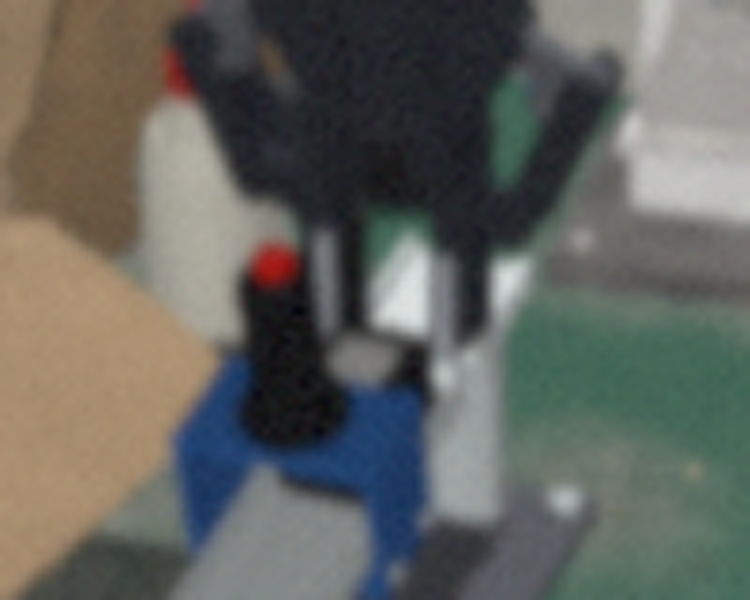

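View pics/t14.png

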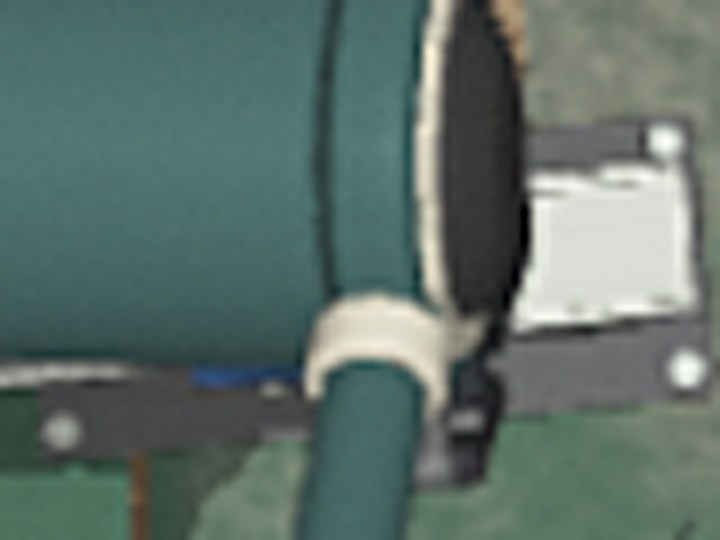

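Emit:
{"name": "arm_command", "arguments": {"deltas": [[0,-0.0006,-0.003,0],[0,-0.0007,-0.004,0],[0,-0.0007,-0.004,0],[0,-0.0007,-0.004,0],[0,-0.0007,-0.004,0],[0,-0.0007,-0.004,0],[0,-0.0006,-0.003,0],[0,0,0,0]]}}

```text
time: 16.6
tool_pos: [0.5107, -0.0175, 0.0914]
tcp_rot: [-1.567, -0.064, 0.064]
wrist_force: [1.8, 5.2, 5.3]
width: 0.331
```

```bash
python3 -c "
from h import *
st();S=read_camera('scene');crop(S,180,280,180,260,7.5,'s15.png')
T=read_camera('top');crop(T,150,230,160,220,9,'t15.png')"
```

```text
t 16.60 pos [ 0.5107 -0.0175  0.0914] chute uv mm [102.8  -0.4] xang 0.081 ydown -1.0000 F [1.8 5.2 5.3] w 0.331 q [-0.08  0.09  2.09  0.    0.97 -0.17]
```

View pics/s15.png

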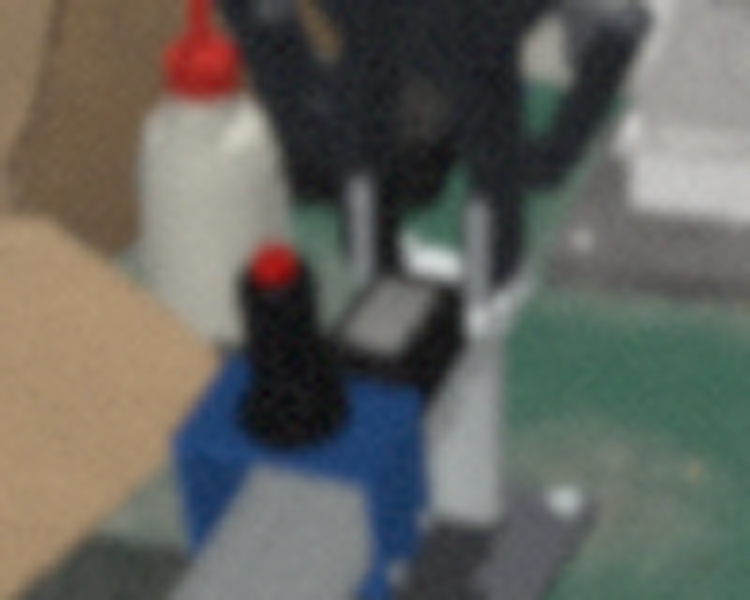

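View pics/t15.png

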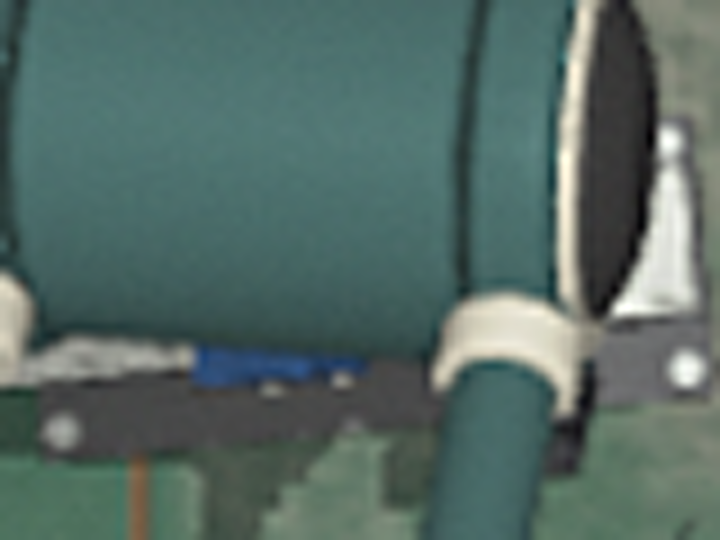

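Emit:
{"name": "arm_command", "arguments": {"deltas": [[0,-0.0005,0,0],[0,0,0,0],[0,0,0,0],[0,0,0.005,0],[0,0,0.01,0],[0,0.002,0.01,0],[0,0.004,0.005,0],[0,0.002,0,0],[0,0,0,0]], "fingers": 0.048, "newtons": 40}}

```text
time: 17.82
tool_pos: [0.508, 0.011, 0.0834]
tcp_rot: [-1.57, -0.064, 0.065]
wrist_force: [0.0, 0.3, -0.9]
width: 0.561
```

```bash
python3 -c "
from h import *
st();S=read_camera('scene');crop(S,180,280,180,260,7.5,'s16.png')"
```

```text
t 17.82 pos [0.508  0.011  0.0834] chute uv mm [74.2 -0.7] xang 0.082 ydown -1.0000 F [ 0.   0.3 -0.9] w 0.561 q [-0.03  0.09  2.1  -0.    0.95 -0.11]
```

View pics/s16.png

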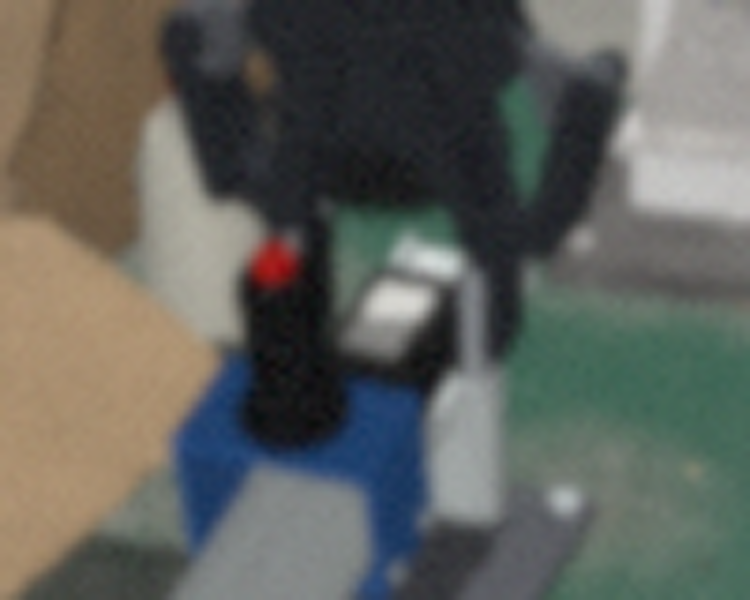

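Emit:
{"name": "arm_command", "arguments": {"deltas": [[0,0,0,0],[0,0,0,0],[0,0,0,0],[0,0,0,0]], "fingers": 0.022, "newtons": 50}}

```text
time: 18.38
tool_pos: [0.5087, 0.0108, 0.0841]
tcp_rot: [-1.57, -0.065, 0.064]
wrist_force: [0.2, -1.1, 2.7]
width: 0.362
```

```bash
python3 -c "
from h import *
st();S=read_camera('scene');crop(S,180,280,180,260,7.5,'s17.png')"
```

```text
t 18.38 pos [0.5087 0.0108 0.0841] chute uv mm [74.5 -0. ] xang 0.082 ydown -1.0000 F [ 0.2 -1.1  2.7] w 0.362 q [-0.03  0.09  2.1  -0.    0.95 -0.11]
```

View pics/s17.png

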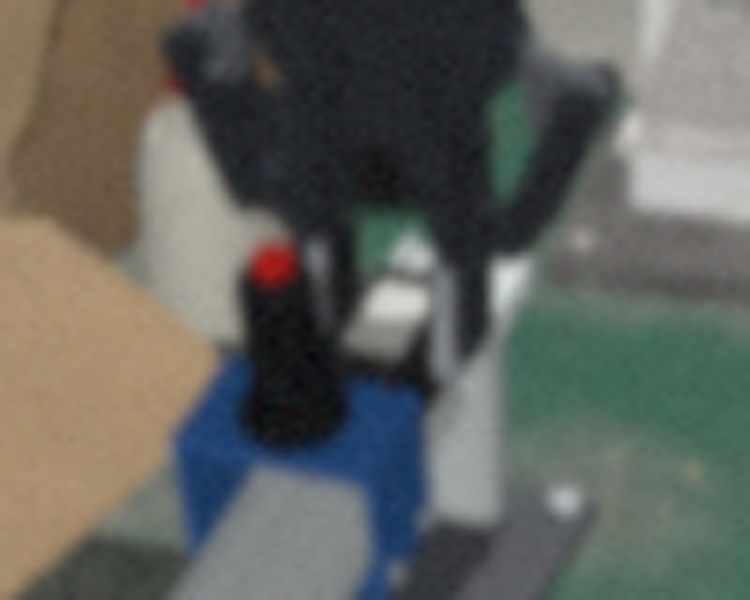

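Emit:
{"name": "arm_command", "arguments": {"deltas": [[0,-0.005,-0.001,0],[0,-0.01,-0.002,0],[0,-0.03,0,0],[0,-0.05,0,0],[0,-0.05,0,0],[0,-0.03,0,0],[0,0,0,0]]}}

```text
time: 19.3
tool_pos: [0.5102, 0.0079, 0.2625]
tcp_rot: [-1.57, -0.069, 0.06]
wrist_force: [0.0, 0.1, -0.5]
width: 0.357
```

Run:
```python
from h import *
st(); T=read_camera("top");S=read_camera("scene"); crop(S,150,350,110,260,3.5,'s18.png'); crop(T,150,420,100,250,2.9,'t18.png')
Z=lambda u,v:((u+.5)/4-.5+230,(v+.5)/4-.5+115)
P={n:onz(T,*Z(*q),z)[:2] for n,q,z in(("TR",(641,187),.072),("BR",(707,383),.072),("BL",(522,431),.047),("TL",(463,242),.047),("BLb",(545,437),.072))}
for k in P: print(k,P[k].round(4))
d=lambda a,b:np.linalg.norm(P[a]-P[b]).round(4)
print(d("TR","BR"),d("TL","BL"),d("TL","TR"),d("BL","BR"), "centre",np.mean([P[k] for k in("TR","BR","BL","TL")],0))
v=P["TR"]-P["TL"]+P["BR"]-P["BL"]; print("long axis",np.arctan2(v[1],v[0])); w=P["TR"]-P["BR"]+P["TL"]-P["BL"]; print("short",np.arctan2(w[1],w[0]))
```

```text
t 19.30 pos [0.5102 0.0079 0.2625] chute uv mm [77.5  1.2] xang 0.082 ydown -1.0000 F [ 0.   0.1 -0.5] w 0.357 q [-0.03 -0.07  1.91 -0.    1.29 -0.12]
TR [ 0.5707 -0.4869]
BR [ 0.441  -0.5249]
BL [ 0.4109 -0.41  ]
TL [ 0.5391 -0.3745]
BLb [ 0.4077 -0.4186]
0.1352 0.133 0.1168 0.1188 centre [ 0.49044993 -0.44906434]
long axis -1.3057941095392256
short 0.2774170969120863
```

View pics/s18.png

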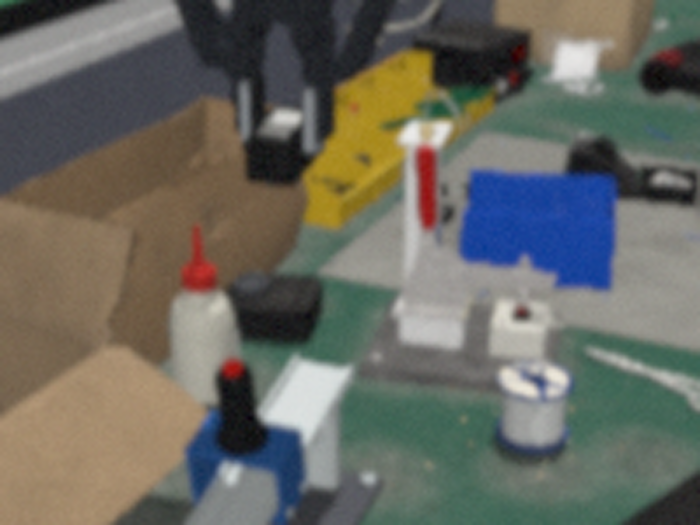

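View pics/t18.png

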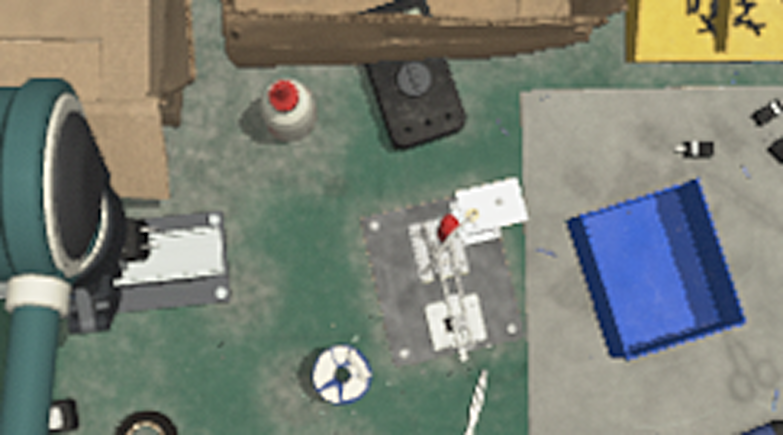

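Run:
```python
from h import *
T=read_camera("top");S=read_camera("scene"); crop(T,335,415,150,230,9,'t19.png'); crop(S,270,340,145,205,10,'s19.png')
Z=lambda u,v:((u+.5)/4-.5+230,(v+.5)/4-.5+115)
P={n:onz(T,*Z(*q),z)[:2] for n,q,z in(("TR",(641,187),.072),("BR",(707,383),.072),("BL",(545,437),.072),("TL",(484,237),.072),("bBL",(522,431),.004),("bTL",(463,242),.004))}
for k in P: print(k,P[k].round(4))
d=lambda a,b:np.linalg.norm(P[a]-P[b]).round(4)
print(d("TR","BR"),d("TL","BL"),d("TL","TR"),d("BL","BR"), "centre",np.mean([P[k] for k in("TR","BR","BL","TL")],0))
```

```text
TR [ 0.5707 -0.4869]
BR [ 0.441  -0.5249]
BL [ 0.4077 -0.4186]
TL [ 0.5398 -0.3831]
bBL [ 0.4094 -0.4206]
bTL [ 0.5431 -0.3836]
0.1352 0.1368 0.1084 0.1114 centre [ 0.48980078 -0.45335947]
```

View pics/t19.png

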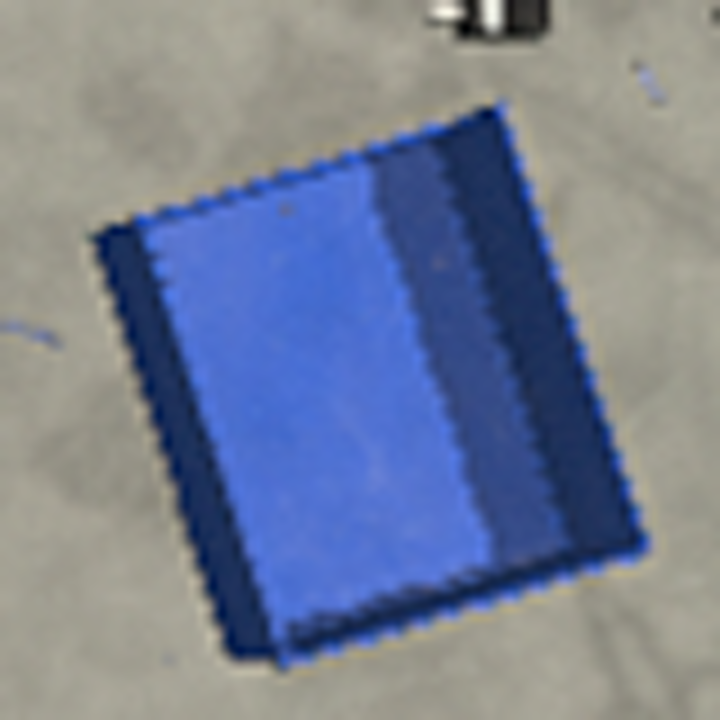

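View pics/s19.png

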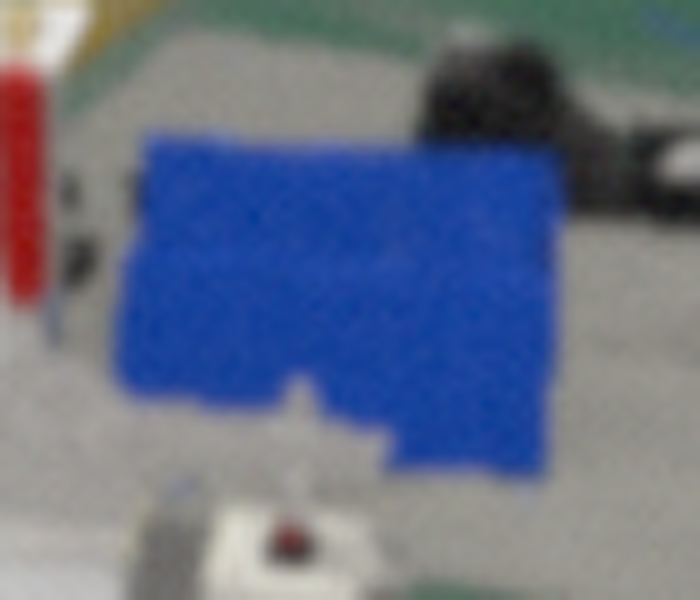

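Emit:
{"name": "arm_command", "arguments": {"deltas": [[-0.006,-0.015,-0.02,0],[-0.006,-0.015,-0.04,0],[-0.006,-0.01,-0.05,0],[-0.006,0,-0.05,0],[-0.006,0,-0.05,0],[-0.006,0,-0.05,0],[-0.006,0,-0.05,0],[-0.006,0,-0.05,0],[-0.006,0,-0.05,0],[-0.003,0,-0.03,0],[0,0,-0.018,0],[0,0,0,-0.0975],[0,0,0,-0.0975],[0,0,0,0]]}}

```text
time: 21.25
tool_pos: [0.4893, -0.4522, 0.2975]
tcp_rot: [-1.558, -0.216, 0.218]
wrist_force: [0.6, -0.6, -0.4]
width: 0.363
```

Run:
```python
from h import *
s=st(); M=Ro.from_rotvec(s["tcp_rot"]).as_matrix(); print("tool dxyz to bin",M.T@(np.array([.490,-.4535,.06])-s["tool_pos"]))
T=read_camera("top");S=read_camera("scene"); crop(S,250,360,100,210,6,'s20.png'); crop(T,300,460,100,250,4,'t20.png')
```

```text
t 21.25 pos [ 0.4893 -0.4522  0.2975] chute uv mm [534.3 -57.3] xang 0.277 ydown -1.0000 F [ 0.6 -0.6 -0.4] w 0.363 q [-0.78  0.22  1.54  0.    1.39 -1.06]
tool dxyz to bin [ 0.00056179  0.23753879 -0.00192428]
```

View pics/s20.png

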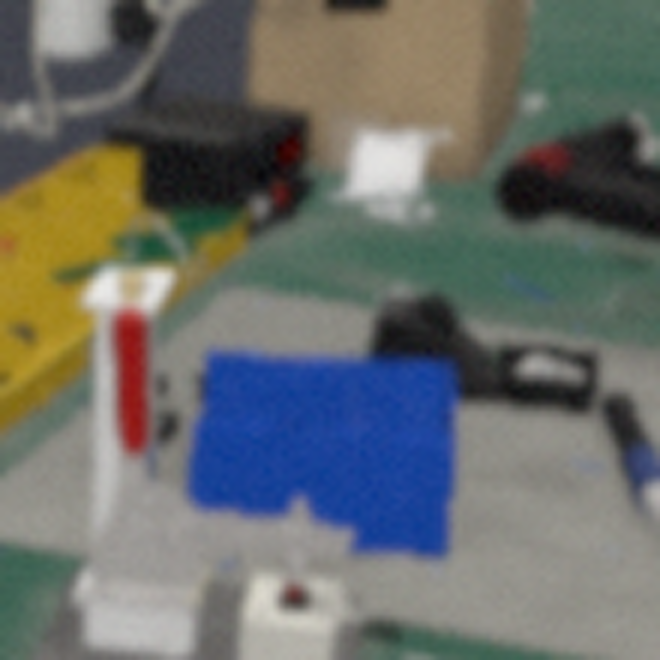

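View pics/t20.png

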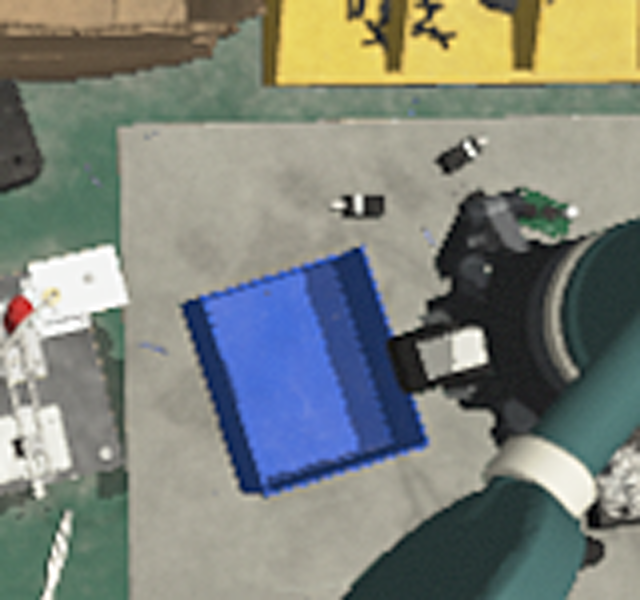

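Emit:
{"name": "arm_command", "arguments": {"deltas": [[0,0.03,-0.001,0],[0,0.045,-0.001,0],[0,0.045,0,0],[0,0.045,0,0],[0,0.035,0,0],[0,0.025,0,0],[0,0.02,0,0],[0,0.015,0,0],[0,0,0,0]]}}

```text
time: 22.48
tool_pos: [0.4892, -0.4543, 0.0375]
tcp_rot: [-1.558, -0.216, 0.218]
wrist_force: [-0.4, -0.4, -0.8]
width: 0.363
```

Run:
```python
from h import *
s=st()
T=read_camera("top");S=read_camera("scene"); crop(S,250,360,100,210,6,'s21.png'); crop(T,300,460,100,250,4,'t21.png')
```

```text
t 22.48 pos [ 0.4892 -0.4543  0.0375] chute uv mm [536.4 -57.5] xang 0.277 ydown -1.0000 F [-0.4 -0.4 -0.8] w 0.363 q [-0.79  0.42  1.77  0.    0.95 -1.06]
```

View pics/s21.png

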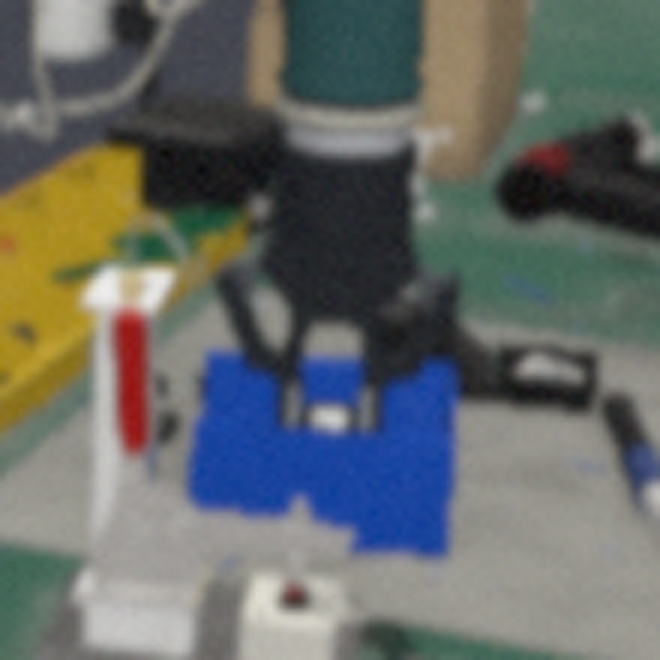

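View pics/t21.png

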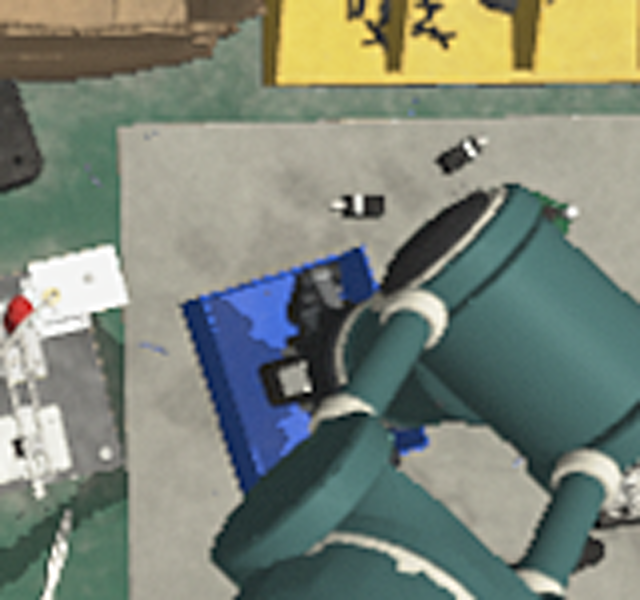

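Emit:
{"name": "arm_command", "arguments": {"deltas": [[0,0.005,0,0],[0,0.004,0,0],[0,0.003,0,0],[0,0.002,0,0],[0,0.001,0,0],[0,0,0,0]], "newtons": 25}}

```text
time: 23.32
tool_pos: [0.4898, -0.455, 0.0237]
tcp_rot: [-1.56, -0.217, 0.217]
wrist_force: [-0.4, -0.0, -0.6]
width: 0.362
```

```bash
python3 -c "
from h import *
st()"
```

```text
t 23.32 pos [ 0.4898 -0.455   0.0237] chute uv mm [537.2 -57. ] xang 0.277 ydown -1.0000 F [-0.4 -0.  -0.6] w 0.362 q [-0.79  0.44  1.78  0.    0.92 -1.06]
```

Emit:
{"name": "arm_command", "arguments": {"deltas": [[0,0.001,0,0],[0,0.001,0,0],[0,0.001,0,0],[0,0,0,0]], "newtons": 20}}

```text
time: 23.82
tool_pos: [0.4901, -0.4554, 0.0223]
tcp_rot: [-1.56, -0.218, 0.217]
wrist_force: [-1.5, 1.3, 6.8]
width: 0.361
```

```bash
python3 -c "
from h import *
st()"
```

```text
t 23.82 pos [ 0.4901 -0.4554  0.0223] chute uv mm [537.6 -56.7] xang 0.277 ydown -1.0000 F [-1.5  1.3  6.8] w 0.361 q [-0.79  0.44  1.78 -0.    0.92 -1.06]
```

Emit:
{"name": "arm_command", "arguments": {"deltas": [[0,0.001,0,0],[0,0.001,0,0],[0,0.001,0,0],[0,0,0,0]]}}

```text
time: 24.32
tool_pos: [0.4905, -0.4561, 0.0215]
tcp_rot: [-1.562, -0.218, 0.217]
wrist_force: [-5.1, 2.6, 16.3]
width: 0.36
```

```bash
python3 -c "
from h import *
st();S=read_camera('scene');crop(S,270,340,145,205,10,'s23.png')"
```

```text
t 24.32 pos [ 0.4905 -0.4561  0.0215] chute uv mm [538.3 -56.4] xang 0.277 ydown -1.0000 F [-5.1  2.6 16.3] w 0.360 q [-0.79  0.44  1.78 -0.    0.92 -1.06]
```

View pics/s23.png

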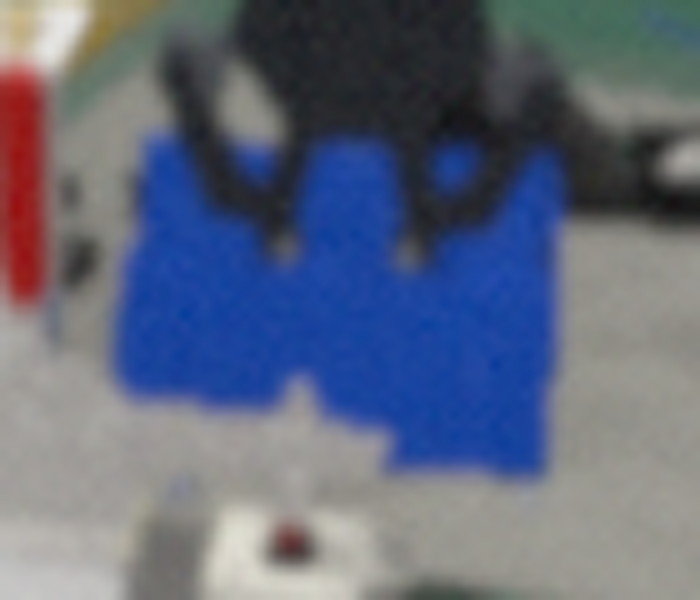

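Emit:
{"name": "arm_command", "arguments": {"deltas": [[0,-0.001,0,0],[0,-0.0005,0,0],[0,0,0,0]]}}

```text
time: 24.75
tool_pos: [0.4904, -0.456, 0.0217]
tcp_rot: [-1.562, -0.218, 0.217]
wrist_force: [-3.1, 0.7, 10.1]
width: 0.358
```

Emit:
{"name": "arm_command", "arguments": {"deltas": [[0,0,0,0],[0,0,0,0],[0,0,0,0]], "fingers": 0.042}}

```text
time: 25.12
tool_pos: [0.4896, -0.4548, 0.0188]
tcp_rot: [-1.559, -0.217, 0.218]
wrist_force: [-0.0, 0.6, 0.0]
width: 0.49
```

```bash
python3 -c "
from h import *
st();T=read_camera('top');crop(T,330,430,150,230,7,'t24.png')"
```

```text
t 25.12 pos [ 0.4896 -0.4548  0.0188] chute uv mm [536.9 -57.1] xang 0.277 ydown -1.0000 F [-0.   0.6  0. ] w 0.490 q [-0.79  0.45  1.78  0.    0.91 -1.06]
```

View pics/t24.png

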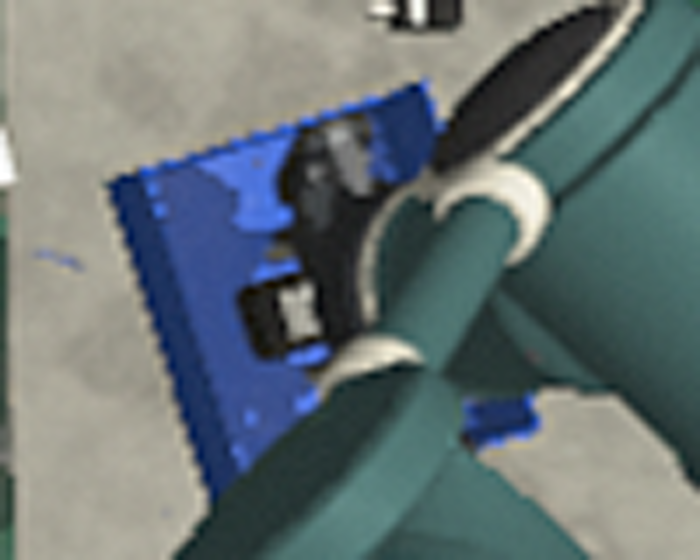

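Released and force is zero. Next I rise straight up.

Emit:
{"name": "arm_command", "arguments": {"deltas": [[0,-0.005,0,0],[0,-0.01,0,0],[0,-0.02,0,0],[0,-0.04,0,0],[0,-0.05,0,0],[0,-0.05,0,0],[0,-0.05,0,0],[0,-0.04,0,0],[0,0,-0.03,0],[0,0,-0.05,0],[0,0,-0.05,0],[0,0,0,0],[0,0,0,0]]}}

```text
time: 26.8
tool_pos: [0.5252, -0.5799, 0.2851]
tcp_rot: [-1.56, -0.217, 0.217]
wrist_force: [-0.9, 0.3, 0.6]
width: 0.489
```

Run:
```python
from h import *
st();T=read_camera('top');crop(T,330,430,150,230,7,'t25.png');cv2.imwrite('pics/top_end.png',T["color"][:,:,::-1])
S=read_camera('scene');crop(S,170,350,120,300,3.3,'s25.png')
a=cv2.imread('pics/top0.png').astype(int)
for n,(x0,x1,y0,y1) in {"bottle":(235,265,120,150),"spool":(255,280,217,242),"chute":(142,232,170,214)}.items():
    print(n,np.abs(T["color"][y0:y1,x0:x1,::-1].astype(int)-a[y0:y1,x0:x1]).mean().round(1))
h=cv2.cvtColor(T["color"],cv2.COLOR_RGB2HSV);m=cv2.inRange(h,(100,120,40),(130,255,255)); m[:, :320]=0
print(cv2.approxPolyDP(cv2.convexHull(max(cv2.findContours(m,0,2)[0],key=cv2.contourArea)),2,True).reshape(-1,2).tolist())
```

```text
t 26.80 pos [ 0.5252 -0.5799  0.2851] chute uv mm [664.5 -31.9] xang 0.277 ydown -1.0000 F [-0.9  0.3  0.6] w 0.489 q [-0.87  0.45  1.26  0.    1.43 -1.14]
bottle 3.4
spool 23.7
chute 4.7
[[390, 162], [406, 210], [375, 221], [361, 222], [346, 176]]
```

View pics/t25.png

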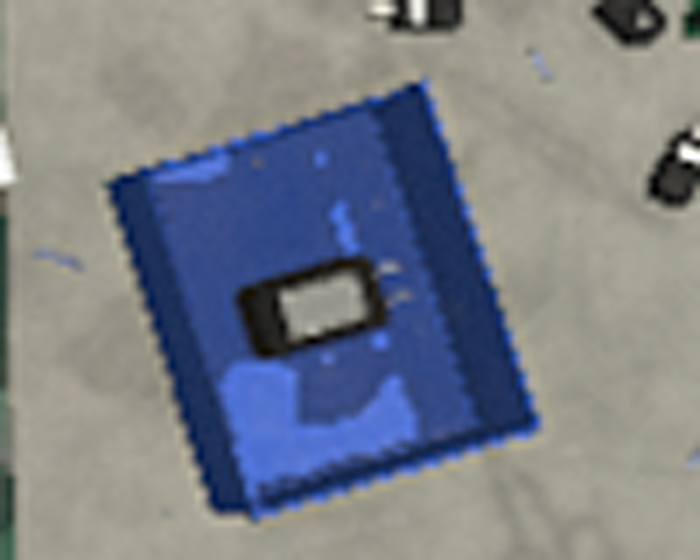

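View pics/s25.png

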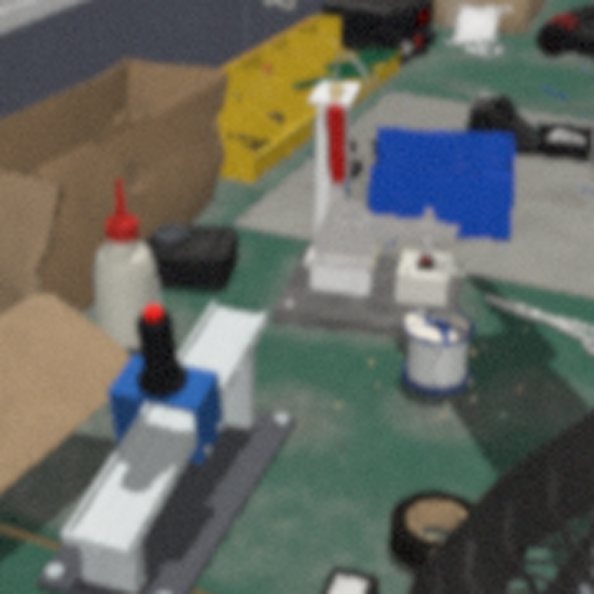

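Run:
```python
import cv2,numpy as np
a=cv2.imread('pics/top0.png');b=cv2.imread('pics/top_end.png')
z=lambda i:cv2.resize(i[205:255,240:300],None,fx=6,fy=6,interpolation=cv2.INTER_CUBIC)
cv2.imwrite('pics/spool.png',np.hstack([z(a),z(b)]))
```

```text
(no output)
```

View pics/spool.png

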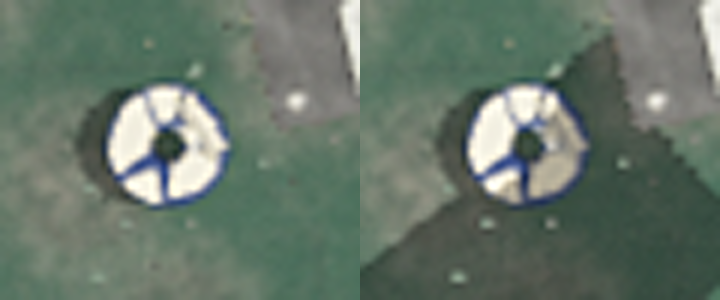

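The spool has not moved. The difference there is only the arm's shadow, so I'm handing in the job.

```bash
python3 -c "
from h import *
print(job.finish_job()); st()"
```

```text
the job is handed in; nothing more can be done
None
the job is handed in; nothing more can be done
```

The adapter is lying flat inside the blue bin and I handed the job in at about 27 s. No verdict came back.

**What I did**
- **Push:** The moves can't tilt the tool, so I worked with it upright. With the gripper open and its body beside the hood tower, I pushed the adapter up the chute with one finger, at about 5–10 N. By my estimate its upper end came out about 12 mm beyond the hood.
- **Draw clear:** I gripped that end from the upper side and drew the adapter up the chute until the plunger dropped and it was clear of the hood.
- **Re-grip:** I let go once on the upper chute and gripped it again nearer its middle.
- **Place:** I lifted it over to the bin, lowered it until it touched the floor, released it and backed away.

**Last checks**
- **Adapter:** The last top picture shows it flat near the middle of the bin.
- **Bin:** Its outline is pixel for pixel where it was at the start.
- **Bottle, spool and chute:** Unmoved. The spool area gave a high picture difference (23.7), but a side-by-side look showed only the arm's shadow.
- **Forces:** The highest wrist force I read was about 17 N.

**Not as intended**
- **Set-down:** The adapter was about 10 degrees tilted in the grip and did not turn level when I pressed it gently on the floor. On release its raised end dropped, by my estimate about 9 mm.
- **Scene camera:** It placed the chute about 5 mm along from where the top camera did. I used a value close to the top camera's, and the finger met the adapter where that predicted.

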